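# Start a deburring run of thread dies

### The job

Get the deburring machine going on the round thread dies: first push the square-bored key fully home on the gate shaft and turn it clockwise to its stop to shut the tub's gate, and before the end take the key off again and put it in the wooden tray. With the gate shut, lay every round die that is there in the tub, and only when all are in wind the bell timer clockwise past its 30-minute top mark and then turn it back down to 10 minutes. Leave the hexagonal nuts and the tap wrench where they are.

Things in the scene. Friction and masses are not known exactly. Their poses are not given: they have to be found in the camera images.
- machine: Bench deburring machine, fixed, painted grey, 210 (x) x 300 (y) mm seen from above, turned up to 0.2 rad; origin at the centre of its underside. Its left (+y) part is an open rectangular tub, its right (-y) part a flat closed deck 58 mm high, covering y from -150 to -20 mm. A vertical square shaft that works the tub's discharge gate stands on the deck.
- tub_floor (a point): Centre of the tub's inner floor, 20 mm above the bench; axes as the machine's. The tub is open at the top, inside 186 mm (x) by 146 mm (y), its walls 12 mm thick and rising 60 mm above this floor (rim 80 mm above the bench).
- shaft_foot (a point): Foot of the square gate shaft, on its axis, 60 mm above the bench, level with the top of the round steel washer (68 mm across) on which a seated key rests. The steel shaft is 14 mm square for 14 mm up from here, and above that a round taper, 13 mm down to 7 mm across, leads in up to 22 mm; its flats lie along this point's x and y axes, which turn with the shaft. This point lies 85 mm to the -y side of the machine's origin.
- gate (a joint): Angle of the gate shaft, rad: from 0 (wide open) up to its stop at 1.4 (shut); it grows clockwise seen from above. It starts somewhere between 0 and 0.3. Friction about 0.12 N m; it stays where it is left. A short white line beside the shaft turns with it, between two white lines on the deck: it points along the machine's +x at 0 (open) and lies on the other line when shut.
- key: Loose dark steel key for the gate shaft, 0.18 kg, 54 mm high, standing upright on the bench; origin at the centre of its underside. Lower part: a 40 x 40 x 24 mm block with a square bore from below, 15.6 mm wide and 24 mm deep, with its flats parallel to the block's sides. Upper part: a grip bar along the key's x axis, 60 mm long, 14 mm thick (y), from 24 to 54 mm above the origin. It fits the shaft at any quarter turn, with about 0.1 rad of play either way.
- tray: Low open tray of dark wood, fixed, 130 x 130 mm, 22 mm high, walls and floor 6 mm thick: the key's place. Origin at the centre of its underside.
- timer: Mechanical 30-minute bell timer lying on its back, fixed: a round white housing 92 mm across and 26 mm high, its scale face up. Origin at the centre of its underside. Black ticks every 5 minutes (0.5 rad) run clockwise seen from above, beginning with 0 at the timer's +x direction; the seventh and last, longer and thicker, is the 30 top mark. No figures.
- dial_grip (a point): On the timer's axis, 52 mm above the bench, at the middle height of the bar grip that turns the dial. The bar is 52 mm long (along this point's x axis), 12 mm thick, and stands from 34 to 64 mm above the bench; a black line on its top and end face marks the +x end, which points at the scale.
- dial (a joint): Angle of the timer's dial, rad, growing clockwise seen from above; 0.1 rad is one minute: 0 at the first tick, 1.0 at 10 minutes, 3.0 at the 30 top mark, end stop at 3.4. Starts between 0.1 and 0.8. Friction about 0.06 N m; it stays where it is left and does not run down.
- die1: Round steel thread-cutting die, a disc 38 mm across and 16 mm high with five dark holes in its face, 0.1 kg, lying flat, loose; origin at the centre of its underside. Two to four of the five are present.
- die2: Round steel thread-cutting die, a disc 38 mm across and 16 mm high with five dark holes in its face, 0.1 kg, lying flat, loose; origin at the centre of its underside. Two to four of the five are present.
- die3: Round steel thread-cutting die, a disc 38 mm across and 16 mm high with five dark holes in its face, 0.1 kg, lying flat, loose; origin at the centre of its underside. Two to four of the five are present.
- die4: Round steel thread-cutting die, a disc 38 mm across and 16 mm high with five dark holes in its face, 0.1 kg, lying flat, loose; origin at the centre of its underside. Two to four of the five are present.
- die5: Round steel thread-cutting die, a disc 38 mm across and 16 mm high with five dark holes in its face, 0.1 kg, lying flat, loose; origin at the centre of its underside. Two to four of the five are present.
- nut_a: Hexagonal dark steel nut, 36 mm across flats, 22 mm high, loose, not part of the job; origin at the centre of its underside.
- nut_b: Hexagonal dark steel nut, 36 mm across flats, 22 mm high, loose, not part of the job; origin at the centre of its underside.
- tap_wrench: Steel tap wrench lying along y beyond the work, 260 mm long, loose, not part of the job; origin at the centre of its underside.
Things that resemble listed ones, but are neither listed nor needed, are in the scene too. Leave any pink look-alike of the die4 alone.

How it is judged:
On the way, in this order (a step that is already met when the one before it is completed fails the run):
1. the key is fully home on the gate shaft (horizontal distance between key and shaft_foot below 0.004 m and z of key in the frame of shaft_foot below 0.004 m and angle between key's own z axis and vertical below 0.08 rad), for 0.2 s.
2. the gate has been turned shut with the key seated on its shaft (all of step 1 and value of joint gate above 1.25 rad), for 0.2 s.
3. every die present lies in the tub (x of die1 in the frame of tub_floor between -0.092 and 0.092 m and y of die1 in the frame of tub_floor between -0.072 and 0.072 m and z of die1 in the frame of tub_floor between -0.006 and 0.045 m and x of die2 in the frame of tub_floor between -0.092 and 0.092 m and y of die2 in the frame of tub_floor between -0.072 and 0.072 m and z of die2 in the frame of tub_floor between -0.006 and 0.045 m and x of die3 in the frame of tub_floor between -0.092 and 0.092 m and y of die3 in the frame of tub_floor between -0.072 and 0.072 m and z of die3 in the frame of tub_floor between -0.006 and 0.045 m and x of die4 in the frame of tub_floor between -0.092 and 0.092 m and y of die4 in the frame of tub_floor between -0.072 and 0.072 m and z of die4 in the frame of tub_floor between -0.006 and 0.045 m and x of die5 in the frame of tub_floor between -0.092 and 0.092 m and y of die5 in the frame of tub_floor between -0.072 and 0.072 m and z of die5 in the frame of tub_floor between -0.006 and 0.045 m), for 0.3 s.
4. the timer has been wound past its 30-minute top mark (value of joint dial above 3.02 rad), for 0.1 s.
At the end, for the whole second after the job is handed in: Every die present lies at rest in the tub, the gate is shut (above 1.25 rad), the key lies in the wooden tray, and the timer stands at 10 minutes, within 1 minute (0.9 to 1.1 rad), after having been wound past the 30 mark (above 3.02 rad) once all dies were in (all of step 3 and value of joint gate above 1.25 rad and x of key in the frame of tray between -0.06 and 0.06 m and y of key in the frame of tray between -0.06 and 0.06 m and z of key in the frame of tray between -0.002 and 0.05 m and linear speed of each of die1, die2, die3, die4, die5, key below 0.03 m/s and value of joint dial between 0.9 and 1.1 rad); the robot touches nothing.
It fails at once if a nut or the tap wrench is moved more than 6 cm (distance of any of nut_a, nut_b, tap_wrench from where it was at the start of the episode above 0.06 m).
It fails at once if a die is put in the tub while its gate is open (value of joint gate below 1.2 rad and ((x of die1 in the frame of tub_floor between -0.092 and 0.092 m and y of die1 in the frame of tub_floor between -0.072 and 0.072 m and z of die1 in the frame of tub_floor between -0.006 and 0.045 m) or (x of die2 in the frame of tub_floor between -0.092 and 0.092 m and y of die2 in the frame of tub_floor between -0.072 and 0.072 m and z of die2 in the frame of tub_floor between -0.006 and 0.045 m) or (x of die3 in the frame of tub_floor between -0.092 and 0.092 m and y of die3 in the frame of tub_floor between -0.072 and 0.072 m and z of die3 in the frame of tub_floor between -0.006 and 0.045 m) or (x of die4 in the frame of tub_floor between -0.092 and 0.092 m and y of die4 in the frame of tub_floor between -0.072 and 0.072 m and z of die4 in the frame of tub_floor between -0.006 and 0.045 m) or (x of die5 in the frame of tub_floor between -0.092 and 0.092 m and y of die5 in the frame of tub_floor between -0.072 and 0.072 m and z of die5 in the frame of tub_floor between -0.006 and 0.045 m))).
Of die1, die2, die3, die4, die5 only 2 to 4 are there at a start; the rules pass over those that are not, and their reading is None.
At some moment in a run one of die1, die2, die3, die4, die5 may be knocked a few centimetres aside while the robot is not near it.
It also fails if it takes over 210 s, if anything falls off the work surface, if the arm or the gripper's body presses on something with over 40 N, if the wrist force passes 120 N, or if a joint passes its speed limit or range.

### The arm

A 7-joint arm with a two-finger parallel gripper is mounted at the origin on the work surface. World frame = base frame: x ahead of the robot, y to its left, z up, the work surface at z = 0. Lengths are in m, angles in rad, forces in N, time in s.
With the tool pointing down it reaches from about 0.35 to 0.9 m from the base axis. Payload 7.2 kg.
Tool frame: the origin (TCP) lies between the finger pads; the fingertips stand 8 mm ahead of it and the grasp point (between the pads) lies 11 mm behind it; z points along the fingers, x is the direction in which the jaws open and shut, and the axes are right-handed (so a half turn about z gives the same grasp; the last joint's range is limited). The gripper opens to 88 mm and grips with 3 to 60 N. Pads are 20 mm wide; open, the fingers measure 115 mm over their backs; the gripper's body (75 mm by 178 mm) begins 61 mm behind the grasp point.
Start: joints at [-1.281, 0.411, -0.013, 1.596, 0.006, 1.134, -0.082], TCP at [0.219, 0.585, 0.193] pointing down, gripper open.
Joint ranges: [-2.95, 2.95], [-0.29, 1.99], [-1.47, 1.44], [0.14, 2.54], [-1.03, 4.17], [0.13, 1.85], [-2.86, 2.86]. Speed limits (rad/s): [2.39, 2.39, 3.01, 3.01, 3.14, 3.14, 3.14].

### API

Orientations are given as a rotation vector (axis times angle).
In Python, from workcell import robot gives the robot as it stands. The module is installed in compiled form; this text tells all that it offers.
- The arm moves only by the tool move_arm, never from a script. Its argument "plan" is text: rows parted by semicolons, each of 6 numbers parted by spaces: the shift along the tool's x, y, z in units of 6 cm (1.0 is 6 cm), then the turn, a rotation vector about the tool's x, y, z in units of 0.15 rad (1.0 is 0.15 rad). A call has 1 to 10 rows; each row shifts and turns the pose as measured when the row begins, along the tool's axes as they then stand; what a row does not reach is not made up. A row lasts 1/8 s, in which the tool goes at most 62.5 mm and 10.7 degrees, less where a joint would pass 70% of its speed; a pose out of reach is approached as far as the arm can. A call with a number of a shift or a turn outside -1 to 1 is refused whole. A call with a gripper value outside its range is refused whole. "hand" is the gripper's target within -1 to 1 (shut at 1, half-way at 0, fully open at -1), set as the call begins (left out, the last holds). The fingers move at their own pace and stop on an object; the grip force is fixed at half the most. Time passes only in rows, so rows that do not move let the fingers close. It gives the time, the measured TCP pose, the force and the opening at its end, in the units of the state.
- robot.state(): the state, without advancing time (a new reading comes with each control period).
- robot.read_camera(name): name is "scene" or "top"; returns a dict with "color" (420x560x3 uint8, red, green, blue), "vfov" (degrees; the focal length in pixels is half the picture's height over the tangent of half this angle, whatever the lens; pixels are square), "cx", "cy" (the principal point, pixels), "world_from_camera" (4x4, takes a point from camera to world coordinates). Camera axes: x right, y down, z forward; pixel columns grow to the right and rows downward; lengths in m; the calibration is good to about 2 mm. A picture is of the moment at which its call begins. There is no depth.
- robot.close_job(): hands the job in, once; it reports no verdict.
Trained networks look in a picture, given as the dict that the camera call returned (one of the last four; its "shot" number tells which), for a name from the list of things; names that differ only in an ending like _2 or _b are one class to them, and where a whole thing is asked for, a point or a joint stands for the part that bears it (a point fixed in the world has none). Each returns a list of dicts, best first, with "conf" (0 to 1); they miss things now and then, are a little off and sometimes report something else, mostly with a low value. They report only what shows in the picture. A call takes as long as a camera call. They do not tell look-alikes from the thing itself.
- robot.search_frame(picture, name): "bbox" ([left, top, right, bottom] in pixels, round what is visible of it).
The state is a dict: "t": time; "joint_positions": joint angles; "qd": joint speeds; "tau": joint torques, N m; "tcp_pos": TCP position; "tcp_rot": TCP orientation; "ft_force": force on the tool from outside, world axes, zero at the start; "ft_torque": the same for the moment, N m; "opening": finger opening in m.
Only numpy, scipy, OpenCV 4.12 (cv2) and the standard library are available. Lean on these libraries where they do the work, as an engineer would, in place of code of your own. Each camera call takes 0.05 s, during which the arm holds its last target. There are 200 camera calls.

## Working session

There is one attempt and no reset: what is moved stays moved. The work goes in short steps, Python scripts to look and compute and a tool call to move; the robot and the scene stay as the last step left them, time stands still between calls to the robot, and variables do not carry over. Pictures are saved under pics/ and viewed, about 12 in all and at most 16, crops included, and the job is handed in when it is done.

Besides the shell and the picture viewer there is one more tool, called after "Call:" as name(argument=value, ...) on one line, values as JSON. move_arm: Moves the arm, as the interface text tells. Its arguments: {"type":"object","properties":{"plan":{"type":"string"},"hand":{"type":"number"}},"required":["plan"]}

```bash
mkdir -p pics; cat > h.py <<'E'
import numpy as np, cv2
from scipy.spatial.transform import Rotation as R
from workcell import robot
def cam(n):
    p=robot.read_camera(n); p['f']=p['color'].shape[0]/2/np.tan(np.radians(p['vfov'])/2); return p
def ray(p,u,v,z):
    T=np.array(p['world_from_camera']); d=T[:3,:3]@np.array([(u-p['cx'])/p['f'],(v-p['cy'])/p['f'],1.]); o=T[:3,3]
    return o+d*(z-o[2])/d[2]
def proj(p,X):
    T=np.array(p['world_from_camera']); c=T[:3,:3].T@(np.array(X)-T[:3,3]); return np.array([p['cx']+p['f']*c[0]/c[2],p['cy']+p['f']*c[1]/c[2]])
def save(p,n,box=None,s=1):
    im=p['color'][:,:,::-1]
    if box: im=im[box[1]:box[3],box[0]:box[2]]
    cv2.imwrite('pics/'+n,cv2.resize(im,None,fx=s,fy=s,interpolation=cv2.INTER_CUBIC))
def st():
    s=robot.state(); M=R.from_rotvec(s['tcp_rot']).as_matrix(); print('t',round(s['t'],2),'pos',np.round(s['tcp_pos'],4),'x',np.round(M[:,0],3),'z',np.round(M[:,2],3),'open',round(s['opening'],4),'F',np.round(s['ft_force'],1)); return s,M
def go(xyz,yaw=None,s=None):
    """shift in tool units, yaw of tool x (mod pi) turn units about tool z"""
    s,M=st(); d=M.T@(np.array(xyz)-s['tcp_pos']); print('shift units',np.round(d/.06,2))
    if yaw is not None:
        # desired rot: z down, x at yaw
        best=None
        for k in (0,np.pi):
            y=yaw+k; x=np.array([np.cos(y),np.sin(y),0]); z=np.array([0,0,-1.]); D=np.stack([x,np.cross(z,x),z],1)
            r=R.from_matrix(M.T@D).as_rotvec()
            if best is None or np.linalg.norm(r)<np.linalg.norm(best): best=r
        print('turn units',np.round(best/.15,2))
E
python3 - <<'E'
from h import *
st(); print(robot.state()['joint_positions'])
for n in('scene','top'):
    p=cam(n); save(p,n+'0.png',s=1.42); T=np.array(p['world_from_camera']); print(n,p['f'],T.round(3).tolist())
    for k in['machine','key','tray','timer','die1','nut_a','tap_wrench','dial','gate']:
        print(k,[(np.round(d['bbox']).astype(int).tolist(),round(d['conf'],2)) for d in robot.search_frame(p,k)])
E
```

```text
t 0.0 pos [0.2187 0.5849 0.1923] x [ 0.35   0.937 -0.002] z [-0.    -0.002 -1.   ] open 0.0879 F [ 0.2 -0.1 -0.3]
[-1.28121002  0.41188277 -0.01270588  1.59704663  0.00563386  1.13431906
 -0.08222489]
scene 415.19430227259755 [[0.485, 0.619, -0.617, 1.106], [0.874, -0.344, 0.343, -0.294], [0.0, -0.706, -0.708, 0.701], [0.0, 0.0, 0.0, 1.0]]
machine [([307, 126, 452, 222], 0.62), ([245, 261, 357, 331], 0.3)]
key [([200, 188, 221, 220], 0.78)]
tray [([112, 267, 198, 350], 0.81)]
timer [([97, 230, 146, 276], 0.88), ([112, 266, 194, 348], 0.69)]
die1 [([303, 232, 323, 253], 0.67), ([270, 251, 283, 270], 0.62), ([257, 216, 275, 236], 0.56), ([301, 124, 455, 223], 0.51), ([236, 261, 252, 280], 0.5), ([98, 232, 145, 274], 0.33)]
nut_a [([220, 224, 240, 243], 0.68), ([243, 189, 256, 202], 0.66)]
tap_wrench [([245, 263, 362, 329], 0.56)]
dial []
gate [([342, 162, 348, 174], 0.5)]
top 453.829604310085 [[-0.02, -0.99, 0.138, 0.429], [-1.0, 0.017, -0.021, 0.003], [0.018, -0.138, -0.99, 1.082], [0.0, 0.0, 0.0, 1.0]]
machine [([64, 167, 220, 296], 0.89)]
key [([309, 267, 332, 296], 0.6)]
tray [([392, 244, 432, 285], 0.69), ([367, 168, 426, 226], 0.59)]
timer [([393, 245, 432, 283], 0.55)]
die1 [([314, 186, 331, 204], 0.69), ([285, 183, 299, 207], 0.65), ([271, 226, 291, 241], 0.63), ([244, 190, 258, 205], 0.56)]
nut_a [([270, 273, 288, 285], 0.73), ([308, 232, 325, 249], 0.5)]
tap_wrench [([236, 142, 340, 158], 0.9), ([311, 267, 332, 292], 0.74)]
dial [([402, 251, 427, 279], 0.62)]
gate [([181, 246, 182, 249], 0.48)]
```

View pics/top0.png

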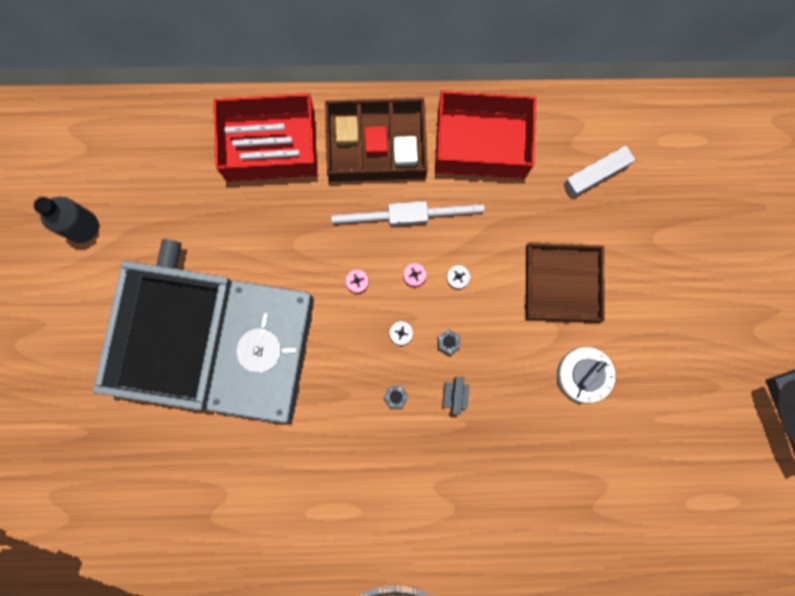

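View pics/scene0.png

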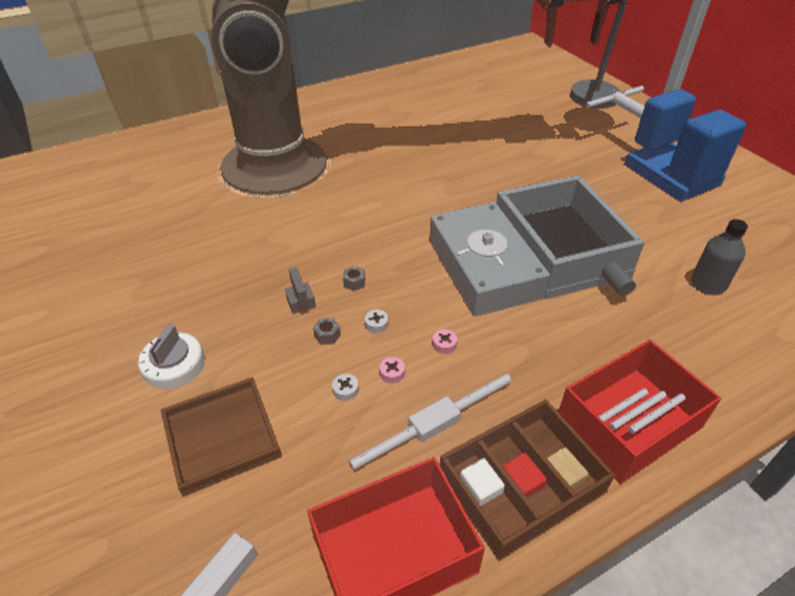

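```bash
python3 - <<'E'
from h import *
p=cam('top')
im=p['color'][:,:,::-1]
a=cv2.resize(im[160:305,60:225],None,fx=4.8,fy=4.8,interpolation=cv2.INTER_CUBIC)
cv2.imwrite('pics/c1.png',a[:600,:800])
b=cv2.resize(im[170:300,270:440],None,fx=4.6,fy=4.6,interpolation=cv2.INTER_CUBIC)
cv2.imwrite('pics/c2.png',b[:600,:800])
q=cam('scene')
im=q['color'][:,:,::-1]
c=np.hstack([cv2.resize(im[140:220,300:400],None,fx=4,fy=4,interpolation=cv2.INTER_CUBIC),cv2.resize(im[180:260,195:295],None,fx=4,fy=4,interpolation=cv2.INTER_CUBIC)])
cv2.imwrite('pics/c3.png',c)
E
```

```text
(no output)
```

View pics/c1.png

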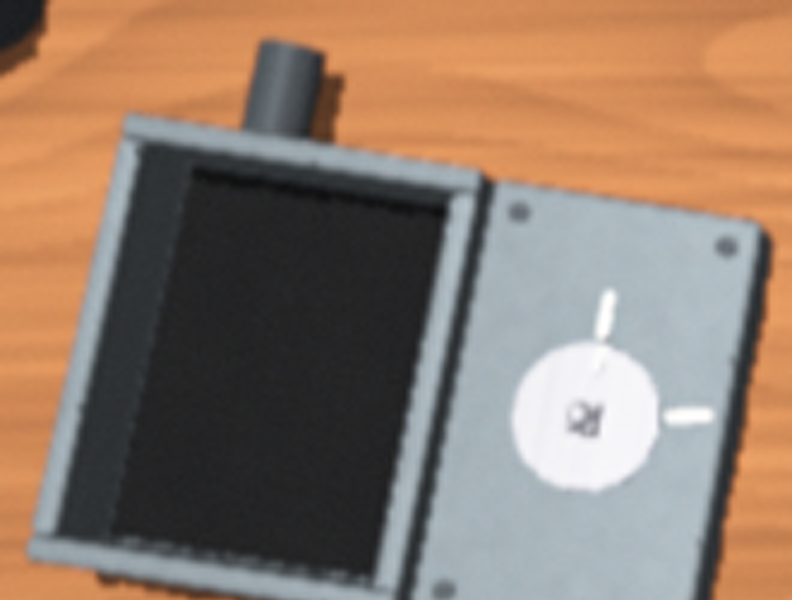

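View pics/c2.png

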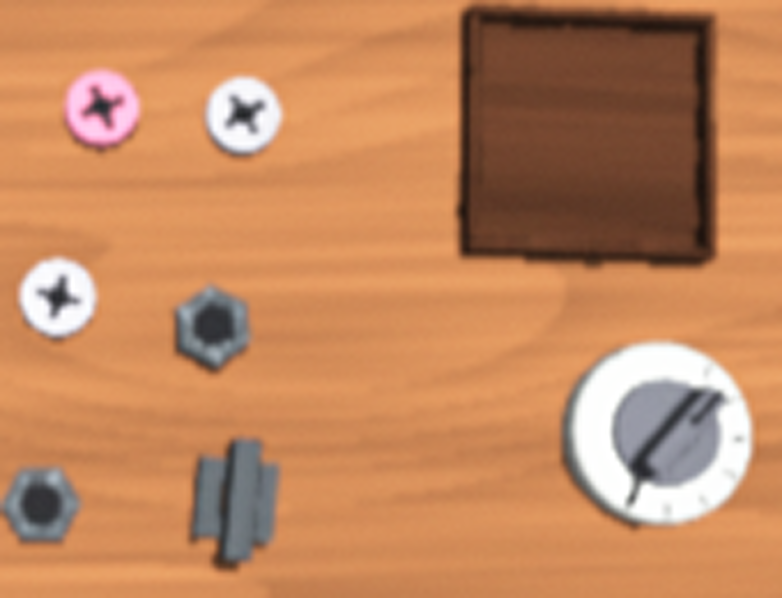

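View pics/c3.png

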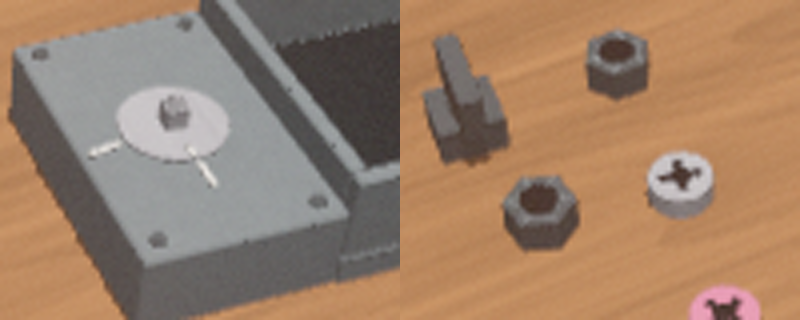

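```bash
python3 - <<'E'
from h import *
p=cam('top'); q=cam('scene')
c1=lambda x,y,z: ray(p,x/4.8+60-.4,y/4.8+160-.4,z)
c2=lambda x,y,z: ray(p,x/4.6+270-.4,y/4.6+170-.4,z)
pr=lambda n,v: print(n,np.round(v,4))
sh=c1(586,416,.06); pr('shaft',sh)
def ang(a,b): d=b-a; return np.arctan2(d[1],d[0])
for n,x,y in[('open1',603,335),('open2',609,293),('shut1',668,416),('shut2',712,415),('mv',600,355)]:
    print(n, ang(c1(586,416,.058),c1(x,y,.058)))
pr('corners rim: tl,tr,bl',[c1(125,115,.08),c1(482,172,.08),c1(30,560,.08)])
print('yaw', ang(c1(482,172,.08),c1(125,115,.08))-np.pi/2, ang(c1(30,560,.08),c1(125,115,.08)), ang(c1(765,222,.058),c1(488,180,.058))-np.pi/2)
pr('key',c2(241,499,.054)); print(ang(c2(232,560,.054),c2(249,440,.054)))
pr('timer',c2(659,433,.026)); pr('tray',[c2(588,130,.02)])
pr('d1',c2(243,114,.016));pr('d2',c2(58,297,.016));pr('pinkR',c2(102,107,.016));pr('nuts',[c2(212,326,.02),c2(41,503,.02)])
# scene cross-check
s1=lambda x,y,z: ray(q,x/4+300-.4,y/4+140-.4,z)
s2=lambda x,y,z: ray(q,(x-400)/4+195-.4,y/4+180-.4,z)
print('scene washer',s1(173,123,.06).round(4),'open ang',ang(s1(173,123,.058),s1(212,185,.058)),'mv',ang(s1(173,123,.06),s1(192,153,.06)),'shut',ang(s1(173,123,.058),s1(92,153,.058)))
# circular blobs
for nm,c,zs,pts in[('top',p,None,[('d1',(322,195),.016),('d2',(282,234),.016),('washer',(178,252),.06),('timer',(400,264),.026)]),('scene',q,None,[('d2',(264,224),.016),('d1',(242,270),.016),('washer',(337,170),.06)])]:
    hsv=cv2.cvtColor(c['color'],cv2.COLOR_RGB2HSV)
    m=((hsv[...,1]<40)&(hsv[...,2]>165)).astype(np.uint8)
    n,l,stt,cen=cv2.connectedComponentsWithStats(m)
    for i in range(1,n):
        if stt[i,4]>40:
            x,y,w,h,a=stt[i]; 
            for (k,pt,z) in pts:
                if abs(cen[i][0]-pt[0])<14 and abs(cen[i][1]-pt[1])<14: print(nm,k,stt[i],ray(c,x+w/2-.5,y+h/2-.5,z).round(4))
cv2.imwrite('pics/t.png',np.hstack([cv2.resize(p['color'][240:290,385:440,::-1],None,fx=7,fy=7,interpolation=cv2.INTER_CUBIC),cv2.resize(q['color'][226:280,95:150,::-1],None,fx=7,fy=7*50/54,interpolation=cv2.INTER_CUBIC)]))
E
```

```text
shaft [0.4995 0.2046 0.06  ]
open1 -0.19714220707127514
open2 -0.1749666498642274
shut1 -1.5894528232541494
shut2 -1.581488597166349
mv -0.21602602431292425
corners rim: tl,tr,bl [[0.6421 0.4157 0.08  ]
 [0.6124 0.25   0.08  ]
 [0.4378 0.4502 0.08  ]]
yaw -0.1771509233944315 -0.16763996937509015 -0.1692256833975827
key [ 0.4226 -0.1089  0.054 ]
-0.1746833033535182
timer [ 0.4513 -0.3248  0.026 ]
tray [[ 0.6082 -0.299   0.02  ]]
d1 [ 0.6203 -0.1205  0.016 ]
d2 [ 0.5267 -0.0224  0.016 ]
pinkR [ 0.6252 -0.0473  0.016 ]
nuts [[ 0.5101 -0.1006  0.02  ]
 [ 0.4224 -0.0116  0.02  ]]
scene washer [0.4986 0.2067 0.06  ] open ang -0.21363784543491485 mv -0.21111521171393505 shut -1.5774046589043067
top d1 [315 187  16  16 170] [ 0.62   -0.1207  0.016 ]
top washer [ 147  198   71   99 4949] [0.4979 0.2039 0.06  ]
top d2 [275 226  16  17 178] [ 0.5271 -0.0231  0.016 ]
top timer [394 245  39  39 785] [ 0.4506 -0.325   0.026 ]
top timer [405 256   8  12  57] [ 0.4566 -0.3149  0.026 ]
scene washer [322 161  36  26 416] [0.5044 0.1929 0.06  ]
scene d2 [257 218  16  12 107] [ 0.5256 -0.021   0.016 ]
scene d1 [234 264  18  14 154] [ 0.6203 -0.1199  0.016 ]
```

View pics/t.png

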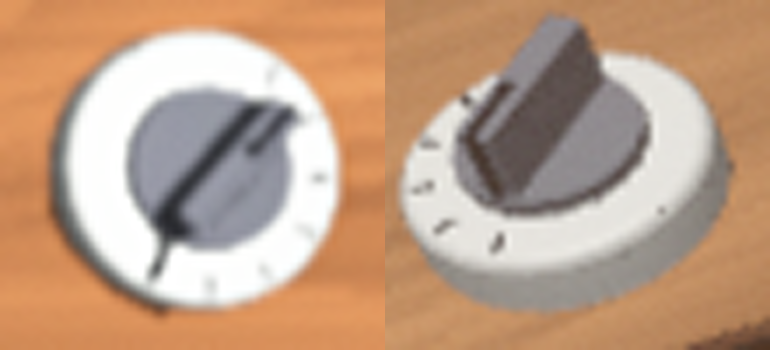

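```bash
python3 - <<'E'
from h import *
go([.42,.2,.193],1.396); go([.42,-.1089,.193])
E
```

```text
t 1.2 pos [0.2189 0.5854 0.1932] x [0.35  0.937 0.   ] z [ 0.  0. -1.] open 0.0878 F [ 0.5 -0.  -0.7]
shift units [-4.84  5.39  0.  ]
turn units [ 0.   -0.   -1.22]
t 1.2 pos [0.2189 0.5854 0.1932] x [0.35  0.937 0.   ] z [ 0.  0. -1.] open 0.0878 F [ 0.5 -0.  -0.7]
shift units [-9.67  7.19  0.  ]
```

Call:
move_arm(plan="-0.7 0.7 0 0 0 0;-0.7 0.7 0 0 0 0;-0.7 0.7 0 0 0 0;-0.7 0.7 0 0 0 0;-0.7 0.7 0 0 0 0;-0.7 0.7 0 0 0 0;-0.7 0.7 0 0 0 0;-0.7 0.7 0 0 0 0;0 0 0 0 0 -0.6;0 0 0 0 0 -0.6", hand=-1)

```text
t: 2.45
tcp_pos: [0.4227, 0.1402, 0.1936]
tcp_rot: [-2.406, -2.019, -0.011]
ft_force: [0.3, 0.1, 1.2]
opening: 0.0878
```

```bash
python3 - <<'E'
from h import *
go([.4226,-.1089,.193],1.396)
E
```

```text
t 2.45 pos [0.4227 0.1402 0.1936] x [0.173 0.985 0.006] z [ 0.005  0.005 -1.   ] open 0.0878 F [0.3 0.1 1.2]
shift units [-4.09  0.72 -0.01]
turn units [ 0.02 -0.04  0.  ]
```

Call:
move_arm(plan="-0.8 0.14 0 0 0 0;-0.8 0.14 0 0 0 0;-0.8 0.14 0 0 0 0;-0.8 0.14 0 0 0 0;-0.8 0.14 0 0 0 0;0 0 0.7 0 0 0;0 0 0.7 0 0 0;0 0 0 0 0 0")

```text
t: 3.45
tcp_pos: [0.4264, -0.1114, 0.1096]
tcp_rot: [2.402, 2.018, 0.023]
ft_force: [-0.4, -0.5, -0.2]
opening: 0.088
```

```bash
python3 - <<'E'
from h import *
go([.4226,-.1089,.036],1.396)
q=cam('scene');p=cam('top')
cv2.imwrite('pics/k1.png',np.hstack([cv2.resize(p['color'][220:320,270:370,::-1],None,fx=4,fy=4,interpolation=cv2.INTER_CUBIC),cv2.resize(q['color'][150:250,160:260,::-1],None,fx=4,fy=4,interpolation=cv2.INTER_CUBIC)]))
E
```

```text
t 3.45 pos [ 0.4264 -0.1114  0.1096] x [0.172 0.985 0.008] z [ 0.014  0.006 -1.   ] open 0.088 F [-0.4 -0.5 -0.2]
shift units [ 0.02 -0.09  1.23]
turn units [ 0.09 -0.05  0.01]
```

View pics/k1.png

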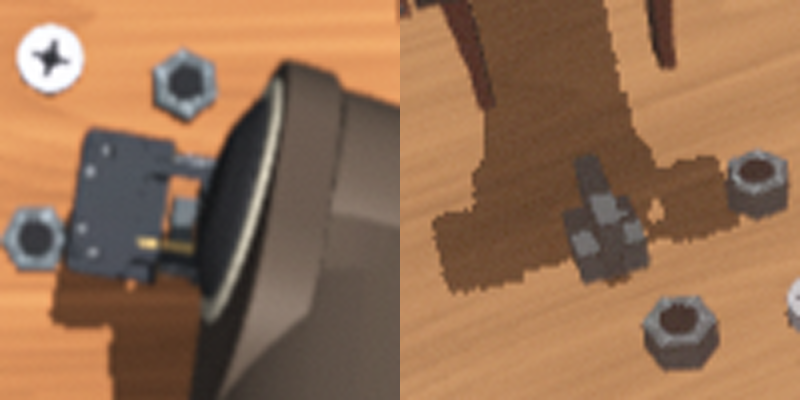

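Call:
move_arm(plan="0 -0.06 0.4 0.09 -0.05 0;0 -0.03 0.4 0 0 0;0 0 0.4 0 0 0;0 0 0 0 0 0")

```text
t: 4.05
tcp_pos: [0.4311, -0.1092, 0.0458]
tcp_rot: [2.394, 2.02, 0.023]
ft_force: [0.5, 0.2, 0.3]
opening: 0.0877
```

```bash
python3 - <<'E'
from h import *
go([.4226,-.1089,.036],1.396)
E
```

```text
t 4.05 pos [ 0.4311 -0.1092  0.0458] x [0.169 0.986 0.005] z [ 0.017  0.002 -1.   ] open 0.0877 F [0.5 0.2 0.3]
shift units [-0.02 -0.14  0.16]
turn units [ 0.11 -0.04  0.04]
```

Call:
move_arm(plan="0 -0.14 0 0.1 -0.04 0;0 0 0 0 0 0;0 0 0 0 0 0")

```text
t: 4.42
tcp_pos: [0.425, -0.1075, 0.0494]
tcp_rot: [2.397, 2.023, 0.006]
ft_force: [-0.3, 0.6, 0.5]
opening: 0.0877
```

```bash
python3 - <<'E'
from h import *
go([.4226,-.1089,.036],1.396)
E
```

```text
t 4.42 pos [ 0.425  -0.1075  0.0494] x [0.168 0.986 0.   ] z [ 0.006 -0.001 -1.   ] open 0.0877 F [-0.3  0.6  0.5]
shift units [-0.03 -0.04  0.22]
turn units [ 0.04 -0.    0.04]
```

Call:
move_arm(plan="-0.02 -0.04 0.12 0.04 0 0.04;0 -0.02 0.1 0 0 0;0 0 0 0 0 0")

```text
t: 4.8
tcp_pos: [0.4213, -0.1081, 0.0356]
tcp_rot: [-2.407, -2.019, -0.001]
ft_force: [-0.1, -0.8, 0.4]
opening: 0.088
```

```bash
python3 - <<'E'
from h import *
go([.4226,-.1089,.036],1.396)
E
```

```text
t 4.8 pos [ 0.4213 -0.1081  0.0356] x [0.174 0.985 0.001] z [ 0.  0. -1.] open 0.088 F [-0.1 -0.8  0.4]
shift units [-0.01  0.02 -0.01]
turn units [ 0. -0. -0.]
```

Close and lift slightly.

Call:
move_arm(plan="0 0 0 0 0 0;0 0 0 0 0 0;0 0 0 0 0 0;0 0 0 0 0 0;0 0 0 0 0 0;0 0 0 0 0 0;0 0 -0.5 0 0 0;0 0 -0.7 0 0 0;0 0 -0.7 0 0 0;0 0 0 0 0 0", hand=1)

```text
t: 6.05
tcp_pos: [0.4208, -0.1085, 0.1525]
tcp_rot: [-2.407, -2.017, 0.002]
ft_force: [-0.1, -0.5, 0.4]
opening: 0.0004
```

```bash
python3 - <<'E'
from h import *
go([.4998,.2035,.155],-.2+np.pi/2)
E
```

```text
t 6.05 pos [ 0.4208 -0.1085  0.1525] x [ 0.175  0.985 -0.   ] z [-0.001 -0.    -1.   ] open 0.0004 F [-0.1 -0.5  0.4]
shift units [ 5.35  0.39 -0.04]
turn units [-0.01  0.    0.16]
```

```bash
python3 - <<'E'
from h import *
q=cam('scene');p=cam('top')
cv2.imwrite('pics/k2.png',np.hstack([cv2.resize(p['color'][220:320,270:370,::-1],None,fx=4,fy=4,interpolation=cv2.INTER_CUBIC),cv2.resize(q['color'][130:250,160:280,::-1],None,fx=3.334,fy=3.334,interpolation=cv2.INTER_CUBIC)[:400,:400]]))
print(robot.search_frame(q,'key'),robot.search_frame(p,'key'))
E
```

```text
[{'bbox': [198.4, 188.2, 221.7, 223.4], 'conf': 0.76}, {'bbox': [108.2, 267.9, 197.2, 347.4], 'conf': 0.59}, {'bbox': [98.0, 228.4, 145.4, 273.5], 'conf': 0.16}] [{'bbox': [311.8, 187.3, 333.4, 204.3], 'conf': 0.46}]
```

View pics/k2.png

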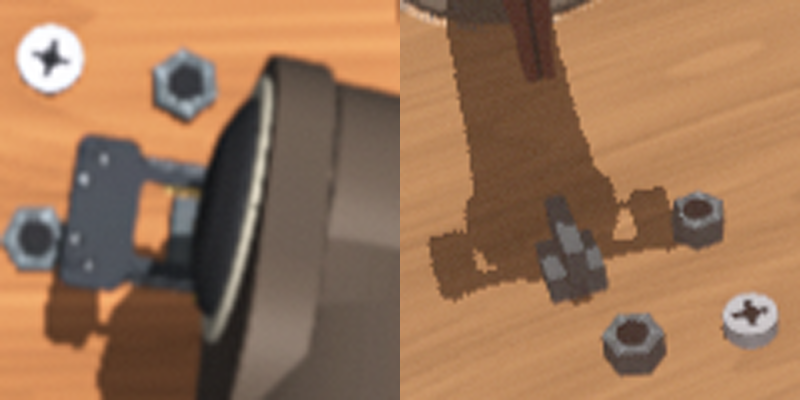

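Call:
move_arm(plan="0 0 0 0 0 0;0 0 0 0 0 0;0 0 0 0 0 0;0 0 0 0 0 0;0 0 0 0 0 0;0 0 0 0 0 0", hand=-1)

```text
t: 7.0
tcp_pos: [0.4165, -0.1082, 0.1466]
tcp_rot: [-2.402, -2.012, 0.018]
ft_force: [0.2, 0.2, 0.1]
opening: 0.0574
```

```bash
python3 - <<'E'
from h import *
st()
q=cam('scene')
def keypts(x,y,a,z=0):
    c,s=np.cos(a),np.sin(a); P=[]
    for X,Y,Zs in((.02,.02,(0,.024)),(.03,.007,(.024,.054))):
        for i in(-1,1):
            for j in(-1,1):
                for Z in Zs: P.append([x+c*i*X-s*j*Y,y+s*i*X+c*j*Y,z+Z])
    u=np.array([proj(q,w) for w in P]); return [*u.min(0).round(1),*u.max(0).round(1)]
for x,y in((.4226,-.1089),(.418,-.1089),(.4226,-.105)): print(x,y,keypts(x,y,-.175))
# dark mask bbox
g=q['color'][180:230,190:230].astype(int)
m=(g.sum(2)<330)&(g.max(2)-g.min(2)<40)
n,l,s,c=cv2.connectedComponentsWithStats(m.astype(np.uint8)); print([(a[0]+190,a[1]+180,a[0]+a[2]+189,a[1]+a[3]+179,a[4]) for a in s[1:] if a[4]>50])
cv2.imwrite('pics/k3.png',cv2.resize(q['color'][170:235,180:245,::-1],None,fx=8,fy=8,interpolation=cv2.INTER_CUBIC))
E
```

```text
t 7.0 pos [ 0.4165 -0.1082  0.1466] x [ 0.175  0.985 -0.004] z [-0.014 -0.001 -1.   ] open 0.0574 F [0.2 0.2 0.1]
0.4226 -0.1089 [np.float64(200.3), np.float64(187.8), np.float64(221.9), np.float64(221.3)]
0.418 -0.1089 [np.float64(199.6), np.float64(186.6), np.float64(221.1), np.float64(220.0)]
0.4226 -0.105 [np.float64(201.8), np.float64(187.3), np.float64(223.5), np.float64(220.7)]
[(np.int32(201), np.int32(189), np.int32(221), np.int32(220), np.int32(330))]
```

```bash
python3 - <<'E'
from h import *
go([.4226,-.1089,.036],1.396)
E
```

```text
t 7.05 pos [ 0.4165 -0.1082  0.1466] x [ 0.175  0.984 -0.004] z [-0.014 -0.001 -1.   ] open 0.0613 F [-0.8  0.5 -0.3]
shift units [0.01 0.13 1.84]
turn units [-0.09  0.02 -0.01]
```

Call:
move_arm(plan="0 0.05 0.3 -0.09 0.02 0;0 0.05 0.4 0 0 0;0 0 0.4 0 0 0;0 0 0.3 0 0 0;0 0 0.2 0 0 0")

```text
t: 7.68
tcp_pos: [0.4245, -0.1092, 0.0492]
tcp_rot: [2.405, 2.016, 0.006]
ft_force: [0.9, -0.9, 0.3]
opening: 0.0877
```

```bash
python3 - <<'E'
from h import *
go([.4226,-.1089,.036],1.396)
E
```

```text
t 7.67 pos [ 0.4245 -0.1092  0.0492] x [0.175 0.985 0.   ] z [ 0.005 -0.001 -1.   ] open 0.0877 F [ 0.9 -0.9  0.3]
shift units [-0.   -0.03  0.22]
turn units [ 0.03 -0.   -0.  ]
```

Call:
move_arm(plan="0 -0.04 0.1 0.03 0 0;0 -0.01 0.1 0 0 0;0 0 0.02 0 0 0")

```text
t: 8.05
tcp_pos: [0.4216, -0.1087, 0.0354]
tcp_rot: [-2.408, -2.018, -0.001]
ft_force: [-0.2, -0.1, 0.2]
opening: 0.0882
```

Call:
move_arm(plan="0 0 0 0 0 0;0 0 0 0 0 0;0 0 0 0 0 0;0 0 0 0 0 0;0 0 0 0 0 0;0 0 0 0 0 0;0 0 0 0 0 0;0 0 0 0 0 0;0 0 0 0 0 0;0 0 0 0 0 0", hand=1)

```text
t: 9.3
tcp_pos: [0.4224, -0.1087, 0.0364]
tcp_rot: [2.407, 2.018, 0.003]
ft_force: [-0.9, -1.6, -0.2]
opening: 0.0002
```

```bash
python3 - <<'E'
from h import *
q=cam('scene')
cv2.imwrite('pics/k4.png',cv2.resize(q['color'][130:250,150:270,::-1],None,fx=5,fy=5,interpolation=cv2.INTER_CUBIC))
s,M=st(); print(proj(q,s['tcp_pos']),proj(q,s['tcp_pos']+M[:,2]*.008))
E
```

```text
t 9.35 pos [ 0.4224 -0.1087  0.0364] x [0.175 0.985 0.001] z [ 0.003  0.001 -1.   ] open 0.0008 F [ 0.2 -0.5  0.5]
[209.8212407  202.33527443] [210.25949926 204.82447017]
```

View pics/k4.png

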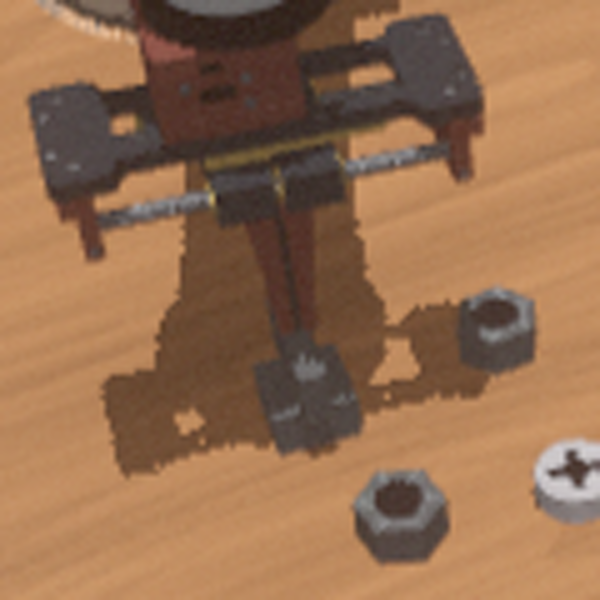

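```bash
python3 - <<'E'
from h import *
q=cam('scene')
t=np.array([.4264,-.1114,.1016]); x=np.array([.172,.985,.008])
for d in(0,.025): print([proj(q,t+[0,0,d]+k*x*.044) for k in(-1,1)])
s,M=st()
for d in(0,.01,.02,.03): print(d,proj(q,s['tcp_pos']+M[:,2]*(.008-d)))
print(ray(q,210,197,.028),ray(q,210,197,.054))
E
```

```text
[array([185.51157248, 186.90338933]), array([225.28900141, 177.93522549])]
[array([183.54005211, 178.0970594 ]), array([224.1445134 , 169.14678955])]
t 9.4 pos [ 0.4224 -0.1087  0.0364] x [0.175 0.985 0.001] z [ 0.002  0.001 -1.   ] open 0.0009 F [0.1 0.4 0.1]
0 [210.26052377 204.81385597]
0.01 [209.71196201 201.69792871]
0.02 [209.15521729 198.53552078]
0.03 [208.59010513 195.32558434]
[ 0.39701996 -0.0991995   0.028     ] [ 0.42442696 -0.10674501  0.054     ]
```

Call:
move_arm(plan="0 0 -0.5 0 0 0;0 0 0 0 0 0;0 0 0 0 0 0;0 0 0 0 0 0;0 0 0 0 0 0;0 0 0 0 0 0;0 0 0 0 0 0;0 0 0 0 0 0;0 0 0 0 0 0;0 0 0 0 0 0", hand=-1)

```text
t: 10.65
tcp_pos: [0.4209, -0.1085, 0.0649]
tcp_rot: [-2.407, -2.018, 0.001]
ft_force: [0.6, 0.6, 0.2]
opening: 0.0878
```

```bash
python3 - <<'E'
from h import *
go([.4226,-.1089,.02],1.396)
E
```

```text
t 10.65 pos [ 0.4209 -0.1085  0.0649] x [0.174 0.985 0.   ] z [-0.001  0.    -1.   ] open 0.0878 F [0.6 0.6 0.2]
shift units [-0.    0.03  0.75]
turn units [-0.01 -0.   -0.  ]
```

Call:
move_arm(plan="0 0.02 0.25 0 0 0;0 0 0.25 0 0 0;0 0 0.15 0 0 0;0 0 0.1 0 0 0;0 0 0 0 0 0")

```text
t: 11.28
tcp_pos: [0.4218, -0.1086, 0.0163]
tcp_rot: [-2.406, -2.018, 0.002]
ft_force: [0.7, 0.4, 0.1]
opening: 0.0879
```

```bash
python3 - <<'E'
from h import *
q=cam('scene')
cv2.imwrite('pics/k5.png',cv2.resize(q['color'][140:240,150:260,::-1],None,fx=6,fy=6,interpolation=cv2.INTER_CUBIC))
s,M=st(); t=s['tcp_pos']
for d in(0,.025):print([proj(q,t+M[:,2]*(.008-d)+k*M[:,0]*.044).round(1) for k in(-1,1)])
E
```

```text
t 11.32 pos [ 0.422  -0.1087  0.0165] x [ 0.174  0.985 -0.   ] z [-0.002  0.    -1.   ] open 0.0877 F [ 0.3 -1.1  0.3]
[array([192.6, 215.1]), array([229.5, 206.5])]
[array([191. , 207.5]), array([228.5, 198.8])]
```

View pics/k5.png

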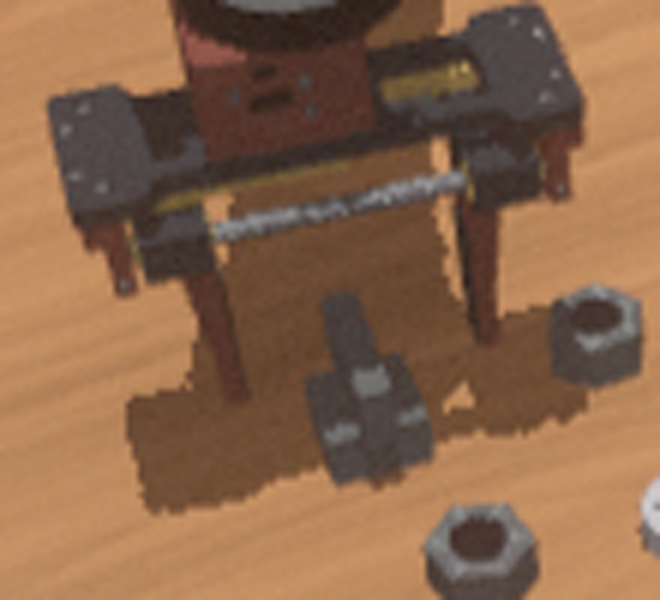

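Call:
move_arm(plan="0 0 0 0 0 0;0 0 0 0 0 0;0 0 0 0 0 0;0 0 0 0 0 0;0 0 0 0 0 0;0 0 0 0 0 0;0 0 0 0 0 0;0 0 0 0 0 0;0 0 0 0 0 0;0 0 0 0 0 0", hand=1)

```text
t: 12.58
tcp_pos: [0.4229, -0.1087, 0.0175]
tcp_rot: [2.407, 2.019, 0.001]
ft_force: [0.1, -0.3, 0.2]
opening: 0.0137
```

Call:
move_arm(plan="0 0 -0.5 0 0 0;0 0 -0.8 0 0 0;0 0 -0.8 0 0 0;0 0 0 0 0 0")

```text
t: 13.08
tcp_pos: [0.4215, -0.1087, 0.146]
tcp_rot: [-2.406, -2.017, 0.004]
ft_force: [-0.4, -0.2, -2.2]
opening: 0.0136
```

```bash
python3 - <<'E'
from h import *
go([.4998,.204,.14],-.19+np.pi/2)
E
```

```text
t 13.07 pos [ 0.4215 -0.1087  0.146 ] x [ 0.174  0.985 -0.001] z [-0.003 -0.    -1.   ] open 0.0136 F [-0.4 -0.2 -2.2]
shift units [5.36 0.38 0.09]
turn units [-0.02  0.    0.1 ]
```

Call:
move_arm(plan="0.8 0.06 0 0 0 0;0.9 0.06 0 0 0 0;0.9 0.06 0 0 0 0;0.9 0.06 0 0 0 0;0.9 0.06 0 0 0 0;0.7 0.06 0 0 0 0;0.2 0.02 0 -0.02 0 0.1;0 0 0 0 0 0;0 0 0 0 0 0")

```text
t: 14.2
tcp_pos: [0.4957, 0.2064, 0.1348]
tcp_rot: [-2.424, -1.992, 0.021]
ft_force: [-0.3, 0.4, -1.2]
opening: 0.014
```

```bash
python3 - <<'E'
from h import *
go([.4998,.204,.11],-.19+np.pi/2)
q=cam('scene')
cv2.imwrite('pics/s1.png',cv2.resize(q['color'][100:220,290:410,::-1],None,fx=5,fy=5,interpolation=cv2.INTER_CUBIC))
E
```

```text
t 14.2 pos [0.4957 0.2064 0.1348] x [ 0.194  0.981 -0.008] z [-0.013 -0.005 -1.   ] open 0.014 F [-0.3  0.4 -1.2]
shift units [-0.02  0.08  0.41]
turn units [-0.08  0.05 -0.03]
```

Call:
move_arm(plan="-0.02 0.08 0.2 -0.08 0.05 -0.03;0 0 0.2 0 0 0;0 0 0 0 0 0")

```text
t: 14.62
tcp_pos: [0.5002, 0.2006, 0.1107]
tcp_rot: [2.427, 1.994, 0.001]
ft_force: [1.0, 0.4, -1.9]
opening: 0.0134
```

```bash
python3 - <<'E'
from h import *
go([.4998,.204,.11],-.19+np.pi/2)
q=cam('scene')
s,M=st(); t=np.array(s['tcp_pos'])
cv2.imwrite('pics/s1.png',cv2.resize(q['color'][110:210,290:400,::-1],None,fx=6,fy=6,interpolation=cv2.INTER_CUBIC))
x=-M[:,1]*1.; y=M[:,0]
b=t+[0,0,-.0175]
f=lambda P:((proj(q,P)-[290,110])*6+3).round().tolist()
print('bottom/top block corners',[(f(b+i*.02*x+j*.02*y),f(b+[0,0,.024]+i*.02*x+j*.02*y)) for i in(1,-1) for j in(1,-1)])
print('bar top',[f(b+[0,0,.054]+i*.03*x+j*.007*y) for i in(1,-1) for j in(1,-1)])
for c in([.4998,.204],):
    print('washer',f([*c,.06]),'shaft top',f([*c,.082]),[f([c[0]+.034*np.cos(a),c[1]+.034*np.sin(a),.06]) for a in(-2.36,-.78,.78)])
E
```

```text
t 14.62 pos [0.5002 0.2006 0.1107] x [0.194 0.981 0.   ] z [ 0.001 -0.    -1.   ] open 0.0134 F [ 1.   0.4 -1.9]
shift units [ 0.05 -0.02  0.01]
turn units [ 0.01 -0.   -0.04]
t 14.68 pos [0.5007 0.2007 0.1112] x [0.194 0.981 0.001] z [ 0.002  0.    -1.   ] open 0.0136 F [ 0.5 -0.2 -1.6]
bottom/top block corners [([345.0, 267.0], [352.0, 218.0]), ([252.0, 286.0], [257.0, 237.0]), ([388.0, 327.0], [395.0, 277.0]), ([292.0, 347.0], [298.0, 297.0])]
bar top [[319.0, 145.0], [285.0, 152.0], [384.0, 235.0], [349.0, 242.0]]
washer [316.0, 369.0] shaft top [322.0, 326.0] [[233.0, 354.0], [301.0, 423.0], [401.0, 384.0]]
```

View pics/s1.png

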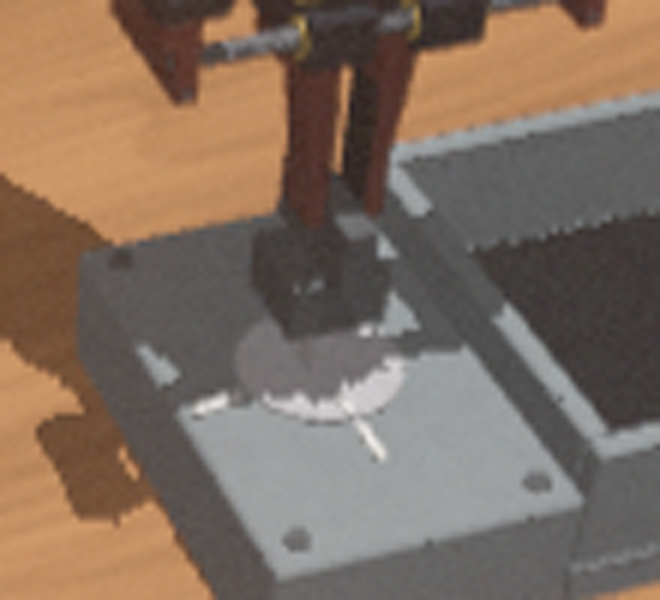

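Call:
move_arm(plan="0.07 -0.01 0 0 0 0;0 0 0.1 0 0 0;0 0 0.1 0 0 0")

```text
t: 15.05
tcp_pos: [0.5017, 0.2058, 0.0998]
tcp_rot: [2.427, 1.994, 0.006]
ft_force: [0.5, -0.1, -2.2]
opening: 0.0137
```

```bash
python3 - <<'E'
from h import *
go([.5003,.205,.0775],-.19+np.pi/2)
E
```

```text
t 15.05 pos [0.5017 0.2058 0.0998] x [0.194 0.981 0.002] z [ 0.004  0.002 -1.   ] open 0.0137 F [ 0.5 -0.1 -2.2]
shift units [-0.02 -0.02  0.37]
turn units [ 0.02 -0.02 -0.03]
```

Call:
move_arm(plan="-0.01 -0.02 0.08 0.02 -0.02 0;0 0 0.06 0 0 0")

```text
t: 15.3
tcp_pos: [0.5, 0.2054, 0.0904]
tcp_rot: [2.427, 1.994, -0.002]
ft_force: [0.3, 0.4, -1.7]
opening: 0.0136
```

Call:
move_arm(plan="0 0 0.08 0 0 0;0 0 0.08 0 0 0")

```text
t: 15.55
tcp_pos: [0.5002, 0.2057, 0.0802]
tcp_rot: [2.427, 1.994, -0.002]
ft_force: [-0.9, 0.2, -1.6]
opening: 0.0135
```

Call:
move_arm(plan="0 0 0.08 0 0 0;0 0 0.06 0 0 0;0 0 0 0 0 0")

```text
t: 15.92
tcp_pos: [0.5018, 0.2052, 0.0776]
tcp_rot: [-2.428, -1.993, -0.004]
ft_force: [0.8, 0.4, -2.4]
opening: 0.0137
```

Call:
move_arm(plan="0 0 0.08 0 0 0;0 0 0.08 0 0 0")

```text
t: 16.18
tcp_pos: [0.5046, 0.2053, 0.0746]
tcp_rot: [-2.429, -1.991, -0.014]
ft_force: [-11.3, -7.5, 46.7]
opening: 0.0136
```

Call:
move_arm(plan="0 -0.05 -0.04 0 0 0;0 0 0 0 0 0")

```text
t: 16.42
tcp_pos: [0.5032, 0.2056, 0.0777]
tcp_rot: [2.43, 1.991, 0.019]
ft_force: [0.8, 0.3, -0.6]
opening: 0.0134
```

```bash
python3 - <<'E'
from h import *
go([.5003,.205,.0755],-.19+np.pi/2)
E
```

```text
t 16.43 pos [0.5032 0.2056 0.0777] x [0.197 0.98  0.009] z [ 0.01   0.007 -1.   ] open 0.0134 F [ 0.8  0.3 -0.6]
shift units [-0.02 -0.05  0.04]
turn units [ 0.05 -0.06 -0.05]
```

Call:
move_arm(plan="-0.02 -0.04 0.03 0.05 -0.06 0.3;0 0 0 0 0 0.6;0 0 0 0 0 0.6;0 0 0 0 0 0.6;0 0 0 0 0 0.6")

```text
t: 17.05
tcp_pos: [0.5036, 0.2035, 0.0753]
tcp_rot: [2.786, 1.443, 0.004]
ft_force: [-1.8, -1.9, 9.2]
opening: 0.0138
```

```bash
python3 - <<'E'
from h import *
go([.5003,.205,.0765],-1.62+np.pi/2); print(robot.state()['ft_torque'])
E
```

```text
t 17.05 pos [0.5036 0.2035 0.0753] x [0.577 0.817 0.   ] z [ 0.004 -0.002 -1.   ] open 0.0138 F [-1.8 -1.9  9.2]
shift units [-0.01 -0.06 -0.02]
turn units [ 0.03 -0.02  6.7 ]
[-0.63316337  0.65845078  0.06882659]
```

Call:
move_arm(plan="0 -0.02 -0.02 0 0 0.7;0 0 0 0 0 0.7;0 0 0 0 0 0.7;0 0 0 0 0 0.7;0 0 0 0 0 0.7")

```text
t: 17.68
tcp_pos: [0.5016, 0.2015, 0.0753]
tcp_rot: [3.068, 0.644, -0.003]
ft_force: [-2.9, -0.8, 9.4]
opening: 0.0134
```

```bash
python3 - <<'E'
from h import *
go([.502,.2045,.0765],-1.62+np.pi/2); print(robot.state()['ft_torque'])
E
```

```text
t 17.68 pos [0.5016 0.2015 0.0753] x [ 0.915  0.402 -0.003] z [-0.    -0.007 -1.   ] open 0.0134 F [-2.9 -0.8  9.4]
shift units [ 0.03 -0.04 -0.02]
turn units [0.05 0.01 3.09]
[-0.54902765  0.78576012  0.15592545]
```

Call:
move_arm(plan="0.01 -0.02 -0.02 0.05 0 0.7;0 0 0 0 0 0.7;0 0 0 0 0 0.7;0 0 0 0 0 0.6;0 0 0 0 0 0.5")

```text
t: 18.3
tcp_pos: [0.4991, 0.2008, 0.0753]
tcp_rot: [3.134, -0.126, -0.015]
ft_force: [-1.8, -0.7, 9.0]
opening: 0.0137
```

```bash
python3 - <<'E'
from h import *
go([.502,.2045,.0765],-1.65+np.pi/2); print(robot.state()['ft_torque'])
E
```

```text
t 18.3 pos [0.4991 0.2008 0.0753] x [ 0.997 -0.081 -0.009] z [-0.01  -0.004 -1.   ] open 0.0137 F [-1.8 -0.7  9. ]
shift units [ 0.04 -0.06 -0.02]
turn units [ 0.03  0.06 -0.01]
[-0.32236875  0.76353777  0.14131621]
```

Call:
move_arm(plan="0 0 0 0 0 0.5;0 0 0 0 0 0.4;0 0 0 0 0 0")

```text
t: 18.68
tcp_pos: [0.4984, 0.2009, 0.0753]
tcp_rot: [3.116, -0.343, -0.018]
ft_force: [-1.2, -1.6, 8.3]
opening: 0.0141
```

```bash
python3 - <<'E'
from h import *
go([.502,.2045,.0765],-1.65+np.pi/2); print(robot.state()['ft_torque'])
E
```

```text
t 18.68 pos [0.4984 0.2009 0.0753] x [ 0.976 -0.217 -0.011] z [-0.012 -0.005 -1.   ] open 0.0141 F [-1.2 -1.6  8.3]
shift units [ 0.05 -0.07 -0.02]
turn units [ 0.05  0.07 -0.93]
[-0.37102172  0.40152481  0.25771341]
```

Call:
move_arm(plan="0 0 0.03 0 0 0.3;0 0 0 0 0 0;0 0 0 0 0 0")

```text
t: 19.05
tcp_pos: [0.4984, 0.2011, 0.0751]
tcp_rot: [3.108, -0.409, -0.02]
ft_force: [-0.4, -1.5, 5.4]
opening: 0.014
```

```bash
python3 - <<'E'
from h import *
go([.502,.2045,.0765],-1.65+np.pi/2); print(robot.state()['ft_torque'])
E
```

```text
t 19.05 pos [0.4984 0.2011 0.0751] x [ 0.966 -0.259 -0.011] z [-0.013 -0.005 -1.   ] open 0.014 F [-0.4 -1.5  5.4]
shift units [ 0.04 -0.07 -0.02]
turn units [ 0.05  0.08 -1.22]
[-0.37761344  0.27625096  0.36588551]
```

Call:
move_arm(plan="0 0 0 0 0 -0.4;0 0 0 0 0 -0.4;0 0 -0.05 0 0 0;0 0 -0.1 0 0 0;0 0 -0.2 0 0 0")

```text
t: 19.68
tcp_pos: [0.498, 0.2009, 0.095]
tcp_rot: [3.124, -0.219, -0.023]
ft_force: [0.8, 0.4, -1.6]
opening: 0.0138
```

```bash
python3 - <<'E'
from h import *
go([.502,.2045,.15],-1.65+np.pi/2); print(robot.state()['ft_torque'])
E
```

```text
t 19.68 pos [0.498  0.2009 0.095 ] x [ 0.99  -0.14  -0.014] z [-0.016 -0.009 -1.   ] open 0.0138 F [ 0.8  0.4 -1.6]
shift units [ 0.04 -0.06 -0.92]
turn units [ 0.07  0.1  -0.4 ]
[-0.05181823  0.04516337  0.02746617]
```

Call:
move_arm(plan="0 0 -0.5 0 0 0;0 0 -0.7 0.07 0.1 0;0.2 0.9 0 0 0 0;0.2 0.9 0 0 0 0;0.2 0.9 0 0 0 0;0.2 0.9 0 0 0 0;0.2 0.9 0 0 0 0;0.2 0.9 0 0 0 0;0.2 0.9 0 0 0 0;0.2 0.9 0 0 0 0")

```text
t: 20.92
tcp_pos: [0.5336, -0.2429, 0.1746]
tcp_rot: [-3.128, 0.204, 0.003]
ft_force: [1.0, 0.1, -0.8]
opening: 0.0135
```

```bash
python3 - <<'E'
from h import *
go([.608,-.299,.1],0)
p=cam('top');q=cam('scene')
cv2.imwrite('pics/g1.png',np.hstack([cv2.resize(p['color'][220:280,150:210,::-1],None,fx=6.5,fy=6.5,interpolation=cv2.INTER_CUBIC),cv2.resize(q['color'][145:205,310:370,::-1],None,fx=6.5,fy=6.5,interpolation=cv2.INTER_CUBIC)]))
E
```

```text
t 20.93 pos [ 0.5336 -0.2429  0.1746] x [ 0.992 -0.13  -0.002] z [-0.002  0.007 -1.   ] open 0.0135 F [ 1.   0.1 -0.8]
shift units [1.35 0.77 1.23]
turn units [-0.05  0.01 -0.87]
```

View pics/g1.png

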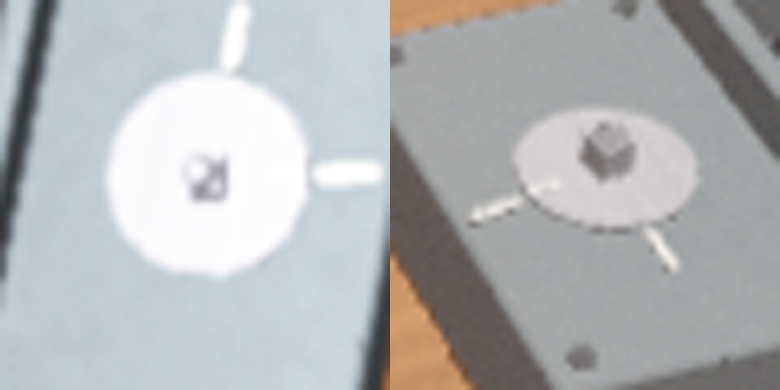

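Call:
move_arm(plan="0.7 0.4 0.2 0 0 0;0.65 0.37 0.4 0 0 0;0 0 0.5 0 0 0;0 0 0.5 0 0 0;0 0 0.4 0 0 0;0 0 0 0 0 0")

```text
t: 21.78
tcp_pos: [0.6066, -0.3035, 0.0534]
tcp_rot: [-3.127, 0.223, 0.008]
ft_force: [0.7, -0.3, -1.8]
opening: 0.0138
```

```bash
python3 - <<'E'
from h import *
go([.608,-.299,.023])
E
```

```text
t 21.77 pos [ 0.6066 -0.3035  0.0534] x [ 0.99  -0.142 -0.006] z [-0.005  0.007 -1.   ] open 0.0138 F [ 0.7 -0.3 -1.8]
shift units [ 0.02 -0.07  0.51]
```

Call:
move_arm(plan="0.02 -0.06 0.3 0 0 0;0 0 0.13 0 0 0;0 0 0.08 0 0 0;0 0 0.05 0 0 0")

```text
t: 22.28
tcp_pos: [0.6101, -0.299, 0.021]
tcp_rot: [-3.127, 0.221, 0.003]
ft_force: [-2.6, 2.4, 7.8]
opening: 0.0135
```

Call:
move_arm(plan="0 0 -0.02 0 0 0;0 0 0 0 0 0;0 0 0 0 0 0;0 0 0 0 0 0;0 0 0 0 0 0;0 0 0 0 0 0;0 0 0 0 0 0;0 0 -0.5 0 0 0;0 0 -0.8 0 0 0;0 0 -0.7 0 0 0", hand=-1)

```text
t: 23.52
tcp_pos: [0.6088, -0.2994, 0.1429]
tcp_rot: [-3.126, 0.223, 0.01]
ft_force: [1.0, 0.4, 0.3]
opening: 0.0881
```

```bash
cat >> h.py <<'E'
def dies():
    out=[]
    for nm in('top','scene'):
        c=cam(nm)
        hsv=cv2.cvtColor(c['color'],cv2.COLOR_RGB2HSV)
        m=((hsv[...,1]<45)&(hsv[...,2]>150)).astype(np.uint8)
        n,l,s,cen=cv2.connectedComponentsWithStats(m)
        for i in range(1,n):
            x,y,w,h,a=s[i]
            if 10<=w<=22 and 9<=h<=22 and a>70: out.append((nm,(x,y,w,h,a),ray(c,x+w/2-.5,y+h/2-.5,.016).round(4)))
        print(nm,[(np.round(d['bbox']).astype(int).tolist(),round(d['conf'],2)) for d in robot.search_frame(c,'die1')])
    for o in out: print(o[0],[int(k) for k in o[1]],o[2])
E
python3 - <<'E'
from h import *
dies(); go([.6202,-.1205,.15],0)
E
```

```text
top [([313, 189, 332, 206], 0.73), ([283, 180, 299, 203], 0.71), ([273, 227, 290, 242], 0.68), ([245, 188, 260, 206], 0.58)]
scene [([267, 252, 285, 272], 0.7), ([256, 216, 272, 236], 0.62), ([303, 232, 325, 250], 0.57), ([234, 262, 253, 282], 0.54)]
top [277, 96, 17, 19, 311] [ 0.8445 -0.0358  0.016 ]
top [285, 186, 15, 14, 88] [ 0.6261 -0.0479  0.016 ]
top [315, 187, 16, 16, 190] [ 0.62   -0.1207  0.016 ]
top [244, 191, 15, 14, 90] [0.6156 0.0501 0.016 ]
top [274, 226, 17, 17, 198] [ 0.5271 -0.0219  0.016 ]
scene [257, 218, 16, 13, 128] [ 0.527  -0.0217  0.016 ]
scene [234, 263, 18, 16, 170] [ 0.6203 -0.1199  0.016 ]
scene [535, 311, 19, 17, 83] [0.9908 0.32   0.016 ]
t 23.73 pos [ 0.6093 -0.2993  0.1422] x [ 0.99  -0.141 -0.005] z [-0.004  0.008 -1.   ] open 0.088 F [-0.4  0.2 -0.7]
shift units [-0.24 -2.98 -0.11]
turn units [-0.05  0.03 -0.95]
```

Call:
move_arm(plan="-0.08 -0.8 0 0 0 0;-0.08 -0.8 0 0 0 0;-0.06 -0.8 0 0 0 0;-0.03 -0.5 0 0 0 0;0 0 0.6 -0.05 0.03 0;0 0 0.6 0 0 0;0 0 0 0 0 0")

```text
t: 24.6
tcp_pos: [0.6128, -0.1158, 0.059]
tcp_rot: [-3.133, 0.221, 0.025]
ft_force: [0.4, -0.3, -0.4]
opening: 0.0879
```

```bash
python3 - <<'E'
from h import *
go([.6202,-.1205,-.008])
E
```

```text
t 24.6 pos [ 0.6128 -0.1158  0.059 ] x [ 0.99  -0.14  -0.016] z [-0.016  0.002 -1.   ] open 0.0879 F [ 0.4 -0.3 -0.4]
shift units [0.15 0.06 1.12]
```

Call:
move_arm(plan="0.14 0.06 0.3 0 0.1 0;0 0 0.3 0 0 0;0 0 0.25 0 0 0;0 0 0.1 0 0 0")

```text
t: 25.1
tcp_pos: [0.6209, -0.1216, 0.0015]
tcp_rot: [3.133, -0.223, -0.0]
ft_force: [1.1, 0.1, 1.1]
opening: 0.088
```

```bash
python3 - <<'E'
from h import *
go([.6202,-.1205,-.008])
E
```

```text
t 25.1 pos [ 0.6209 -0.1216  0.0015] x [ 0.99  -0.141 -0.   ] z [-0.    -0.001 -1.   ] open 0.088 F [1.1 0.1 1.1]
shift units [-0.01 -0.02  0.16]
```

Call:
move_arm(plan="0 0 0.1 0 0 0;0 0 0.06 0 0 0;0 0 0 0 0 0")

```text
t: 25.48
tcp_pos: [0.6212, -0.1217, -0.0083]
tcp_rot: [3.133, -0.223, 0.0]
ft_force: [-0.7, 0.5, 0.5]
opening: 0.0878
```

Call:
move_arm(plan="0 0 0 0 0 0;0 0 0 0 0 0;0 0 0 0 0 0;0 0 0 0 0 0;0 0 0 0 0 0;0 0 0 0 0 0;0 0 0 0 0 0;0 0 0 0 0 0", hand=1)

```text
t: 26.48
tcp_pos: [0.6219, -0.1217, -0.0073]
tcp_rot: [3.133, -0.223, 0.003]
ft_force: [-0.7, -0.5, 0.2]
opening: 0.0114
```

Call:
move_arm(plan="0 0 -0.3 0 0 0;0 0 0 0 0 0;0 0 0 0 0 0;0 0 0 0 0 0;0 0 0 0 0 0;0 0 0 0 0 0;0 0 0 0 0 0;0 0 0 0 0 0;0 0 0 0 0 0", hand=-1)

```text
t: 27.6
tcp_pos: [0.6217, -0.1217, 0.012]
tcp_rot: [3.133, -0.223, 0.003]
ft_force: [-0.3, 0.4, 0.4]
opening: 0.0879
```

```bash
python3 - <<'E'
from h import *
q=cam('scene')
go([.6202,-.1205,-.012])
cv2.imwrite('pics/d1.png',cv2.resize(q['color'][190:300,190:300,::-1],None,fx=5.4,fy=5.4,interpolation=cv2.INTER_CUBIC))
print([(np.round(d['bbox']).astype(int).tolist(),round(d['conf'],2)) for d in robot.search_frame(q,'die1')])
E
```

```text
t 27.65 pos [ 0.6217 -0.1217  0.012 ] x [ 0.99  -0.141  0.002] z [ 0.002 -0.001 -1.   ] open 0.0877 F [-0.3  0.2  0.8]
shift units [-0.03 -0.02  0.4 ]
[([305, 228, 325, 252], 0.6), ([270, 253, 286, 268], 0.47), ([256, 220, 272, 237], 0.46)]
```

View pics/d1.png

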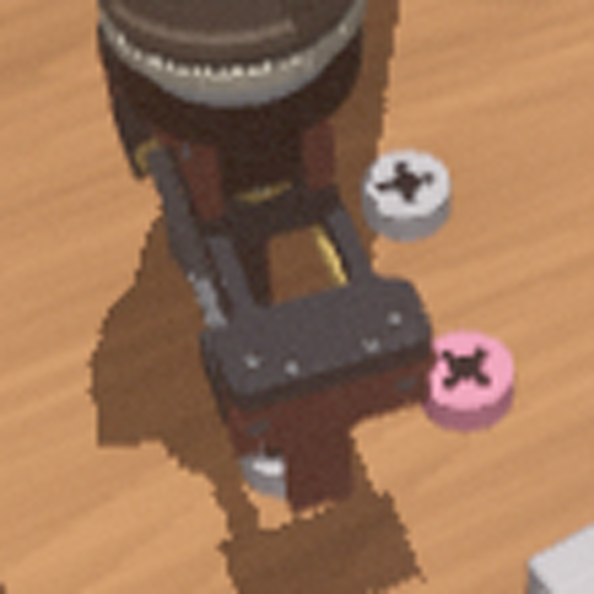

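```bash
python3 - <<'E'
from h import *
q=cam('scene')
for z in(0,.02,.04,.06):
    print(z,'finger bottom L',ray(q,287/5.4+190,505/5.4+190,z).round(3),'R',ray(q,350/5.4+190,490/5.4+190,z).round(3))
s,M=st(); t=s['tcp_pos']
for tip in(-.008,.017,.025,.03): print(tip,[((proj(q,t+M[:,0]*dx+M[:,1]*dy+[0,0,tip])-190)*5.4).round() for dx in(.044,.057) for dy in(-.01,.01)])
print('die bottom proj', ray(q,265/5.4+190,495/5.4+190,0),((proj(q,[.62,-.1205,.016])-190)*5.4))
E
```

```text
0 finger bottom L [ 0.639 -0.129  0.   ] R [ 0.645 -0.105  0.   ]
0.02 finger bottom L [ 0.652 -0.133  0.02 ] R [ 0.658 -0.11   0.02 ]
0.04 finger bottom L [ 0.666 -0.138  0.04 ] R [ 0.671 -0.116  0.04 ]
0.06 finger bottom L [ 0.679 -0.143  0.06 ] R [ 0.684 -0.121  0.06 ]
t 27.75 pos [ 0.6218 -0.1217  0.012 ] x [ 0.99  -0.141  0.002] z [ 0.002 -0.001 -1.   ] open 0.0873 F [-0.3 -0.   1. ]
-0.008 [array([344., 542.]), array([292., 558.]), array([355., 570.]), array([303., 586.])]
0.017 [array([341., 502.]), array([287., 519.]), array([352., 530.]), array([298., 547.])]
0.025 [array([339., 489.]), array([286., 506.]), array([351., 517.]), array([297., 534.])]
0.03 [array([339., 481.]), array([285., 497.]), array([350., 509.]), array([296., 526.])]
die bottom proj [ 0.63104243 -0.13384459  0.        ] [281.76272049 434.66840184]
```

Call:
move_arm(plan="-0.02 -0.02 0.2 0 0 0;0 0 0.15 0 0 0;0 0 0.08 0 0 0;0 0 0 0 0 0")

```text
t: 28.25
tcp_pos: [0.6202, -0.12, -0.0164]
tcp_rot: [3.133, -0.222, 0.001]
ft_force: [1.4, 0.5, -0.2]
opening: 0.0881
```

Call:
move_arm(plan="0 0 0.05 0 0 0;0 0 0.05 0 0 0")

```text
t: 28.5
tcp_pos: [0.6205, -0.1202, -0.0224]
tcp_rot: [3.133, -0.223, 0.002]
ft_force: [0.3, -0.5, 0.3]
opening: 0.0877
```

Call:
move_arm(plan="0 0 0 0 0 0;0 0 0 0 0 0;0 0 0 0 0 0;0 0 0 0 0 0;0 0 0 0 0 0;0 0 0 0 0 0;0 0 0 0 0 0;0 0 0 0 0 0", hand=1)

```text
t: 29.5
tcp_pos: [0.6207, -0.1203, -0.0221]
tcp_rot: [3.133, -0.223, 0.003]
ft_force: [-0.4, -0.1, 0.2]
opening: 0.0374
```

Call:
move_arm(plan="0 0 -0.5 0 0 0;0 0 -0.9 0 0 0;0 0 -0.9 0 0 0;0 0 -0.2 0 0 0;0 0 0 0 0 0")

```text
t: 30.12
tcp_pos: [0.6191, -0.1195, 0.13]
tcp_rot: [3.133, -0.223, -0.003]
ft_force: [-0.2, 0.5, -1.6]
opening: 0.0369
```

```bash
python3 - <<'E'
from h import *
go([.561,.378,.12],-.172)
E
```

```text
t 30.12 pos [ 0.6191 -0.1195  0.13  ] x [ 0.99  -0.141 -0.002] z [-0.002 -0.001 -1.   ] open 0.0369 F [-0.2  0.5 -1.6]
shift units [-2.13 -8.07  0.16]
turn units [0.01 0.01 0.2 ]
```

Call:
move_arm(plan="-0.24 -0.9 0 0 0 0;-0.24 -0.9 0 0 0 0;-0.24 -0.9 0 0 0 0;-0.24 -0.9 0 0 0 0;-0.24 -0.9 0 0 0 0;-0.24 -0.9 0 0 0 0;-0.24 -0.9 0 0 0 0;-0.24 -0.9 0 0 0 0;-0.2 -0.7 0 0 0 0.2;0 0 0 0 0 0")

```text
t: 31.38
tcp_pos: [0.5488, 0.381, 0.1071]
tcp_rot: [3.114, -0.273, -0.037]
ft_force: [-0.0, 0.2, -1.6]
opening: 0.0373
```

```bash
python3 - <<'E'
from h import *
go([.561,.378,.015],-.172)
E
```

```text
t 31.38 pos [0.5488 0.381  0.1071] x [ 0.984 -0.174 -0.022] z [-0.025 -0.013 -1.   ] open 0.0373 F [-0.   0.2 -1.6]
shift units [ 0.24 -0.01  1.53]
turn units [ 0.11  0.15 -0.02]
```

Call:
move_arm(plan="0.2 -0.01 0 0.11 0.15 0;0.05 0 0.4 0 0 0;0 0 0.5 0 0 0;0 0 0.4 0 0 0;0 0 0.15 0 0 0;0 0 0 0 0 0")

```text
t: 32.12
tcp_pos: [0.5688, 0.3667, 0.014]
tcp_rot: [3.123, -0.292, 0.007]
ft_force: [0.5, 0.1, -1.3]
opening: 0.0369
```

Call:
move_arm(plan="-0.2 -0.15 0 0 0 0;0 0 0 0 0 0;0 0 0 0 0 0")

```text
t: 32.5
tcp_pos: [0.5593, 0.3791, 0.0164]
tcp_rot: [3.126, -0.292, 0.011]
ft_force: [0.2, -1.1, -1.2]
opening: 0.0371
```

Release, then lift.

Call:
move_arm(plan="0 0 0 0 0 0;0 0 0 0 0 0;0 0 0 0 0 0;0 0 0 0 0 0;0 0 0 0 0 0;0 0 0 0 0 0;0 0 -0.4 0 0 0;0 0 -0.8 0 0 0;0 0 -0.8 0 0 0", hand=-1)

```text
t: 33.62
tcp_pos: [0.5575, 0.3782, 0.14]
tcp_rot: [3.122, -0.293, 0.008]
ft_force: [-0.3, 1.3, 0.8]
opening: 0.0879
```

```bash
python3 - <<'E'
from h import *
dies()
go([.527,-.022,.13],-.14)
E
```

```text
top [([287, 183, 298, 204], 0.64), ([103, 214, 120, 234], 0.61), ([271, 226, 290, 241], 0.57), ([370, 169, 425, 226], 0.53), ([246, 189, 260, 206], 0.5)]
scene [([303, 232, 322, 249], 0.77), ([269, 254, 283, 268], 0.53), ([256, 220, 274, 235], 0.51), ([112, 267, 197, 349], 0.46), ([406, 162, 422, 177], 0.44)]
top [277, 96, 17, 19, 307] [ 0.8445 -0.0358  0.016 ]
top [274, 226, 17, 17, 187] [ 0.5271 -0.0219  0.016 ]
scene [257, 218, 16, 13, 121] [ 0.527  -0.0217  0.016 ]
scene [535, 311, 19, 17, 83] [0.9908 0.32   0.016 ]
t 33.83 pos [0.5581 0.3789 0.1396] x [ 0.983 -0.186  0.007] z [ 0.006 -0.003 -1.   ] open 0.0881 F [-1.1 -0.8 -0.7]
shift units [0.73 6.66 0.18]
turn units [ 0.02 -0.04 -0.31]
```

Call:
move_arm(plan="0.1 0.9 0 0 0 0;0.1 0.9 0 0 0 0;0.1 0.9 0 0 0 0;0.1 0.9 0 0 0 0;0.1 0.9 0 0 0 0;0.1 0.9 0 0 0 0;0.1 0.9 0 0 0 0;0.03 0.35 0 0 0 -0.3;0 0 0 0 0 0")

```text
t: 34.95
tcp_pos: [0.5204, -0.0326, 0.1364]
tcp_rot: [3.127, -0.217, -0.005]
ft_force: [0.9, 0.3, -0.1]
opening: 0.088
```

```bash
python3 - <<'E'
from h import *
go([.527,-.022,-.0225],-.14)
E
```

```text
t 34.95 pos [ 0.5204 -0.0326  0.1364] x [ 0.99  -0.138 -0.003] z [-0.004 -0.007 -1.   ] open 0.088 F [ 0.9  0.3 -0.1]
shift units [ 0.09 -0.21  2.65]
turn units [0.05 0.02 0.01]
```

Call:
move_arm(plan="0.09 -0.18 0.2 0.05 0.02 0;0 0 0.6 0 0 0;0 0 0.6 0 0 0;0 0 0.5 0 0 0;0 0 0.2 0 0 0;0 0 0 0 0 0")

```text
t: 35.7
tcp_pos: [0.5284, -0.009, 0.0012]
tcp_rot: [-3.131, 0.202, 0.006]
ft_force: [-0.4, -0.7, -0.1]
opening: 0.0878
```

```bash
python3 - <<'E'
from h import *
go([.527,-.022,-.0225],-.14)
E
```

```text
t 35.7 pos [ 0.5284 -0.009   0.0012] x [ 0.992 -0.129 -0.004] z [-0.004  0.004 -1.   ] open 0.0878 F [-0.4 -0.7 -0.1]
shift units [0.01 0.22 0.39]
turn units [-0.02  0.03  0.07]
```

Call:
move_arm(plan="0.01 0.2 0 0 0 0.07;0 0 0 0 0 0;0 0 0 0 0 0")

```text
t: 36.08
tcp_pos: [0.5293, -0.0214, 0.0033]
tcp_rot: [-3.129, 0.22, 0.001]
ft_force: [-0.3, 0.0, 1.0]
opening: 0.0879
```

```bash
python3 - <<'E'
from h import *
go([.527,-.022,-.0225],-.14)
E
```

```text
t 36.08 pos [ 0.5293 -0.0214  0.0033] x [ 0.99  -0.14  -0.001] z [-0.     0.005 -1.   ] open 0.0879 F [-0.3  0.   1. ]
shift units [-0.04  0.02  0.43]
turn units [-0.03  0.   -0.  ]
```

Call:
move_arm(plan="-0.03 0.02 0.2 -0.03 0 0;0 0 0.13 0 0 0;0 0 0.08 0 0 0")

```text
t: 36.45
tcp_pos: [0.5277, -0.0219, -0.0222]
tcp_rot: [-3.133, 0.219, -0.001]
ft_force: [-0.2, 0.1, 0.6]
opening: 0.0879
```

Call:
move_arm(plan="0 0 0 0 0 0;0 0 0 0 0 0;0 0 0 0 0 0;0 0 0 0 0 0;0 0 0 0 0 0;0 0 0 0 0 0;0 0 0 0 0 0;0 0 0 0 0 0", hand=1)

```text
t: 37.45
tcp_pos: [0.5276, -0.022, -0.0225]
tcp_rot: [-3.133, 0.22, -0.001]
ft_force: [-0.3, -1.1, 0.1]
opening: 0.0371
```

Call:
move_arm(plan="0 0 -0.5 0 0 0;0 0 -0.9 0 0 0;0 0 -0.9 0 0 0;0 0 -0.2 0 0 0;-0.1 -0.8 0 0 0 0;-0.25 -0.9 0 0 0 0;-0.25 -0.9 0 0 0 0;-0.25 -0.9 0 0 0 0;-0.25 -0.9 0 0 0 0;-0.2 -0.9 0 0 0 0.2")

```text
t: 38.7
tcp_pos: [0.4922, 0.3084, 0.1269]
tcp_rot: [3.127, -0.282, -0.008]
ft_force: [0.4, -0.3, -1.1]
opening: 0.037
```

```bash
python3 - <<'E'
from h import *
go([.491,.325,.11],-.172)
E
```

```text
t 38.7 pos [0.4922 0.3084 0.1269] x [ 0.984 -0.179 -0.005] z [-0.005 -0.001 -1.   ] open 0.037 F [ 0.4 -0.3 -1.1]
shift units [-0.07 -0.27  0.28]
turn units [ 0.02  0.03 -0.05]
```

Call:
move_arm(plan="-0.06 -0.22 0.1 0.02 0.03 0;0 0 0.1 0 0 0;0 0 0 0 0 0")

```text
t: 39.08
tcp_pos: [0.488, 0.3249, 0.1107]
tcp_rot: [3.127, -0.272, -0.006]
ft_force: [0.5, -0.2, -0.8]
opening: 0.0373
```

```bash
python3 - <<'E'
from h import *
go([.491,.325,.015],-.172)
E
```

```text
t 39.08 pos [0.488  0.3249 0.1107] x [ 0.985 -0.173 -0.003] z [-0.004 -0.002 -1.   ] open 0.0373 F [ 0.5 -0.2 -0.8]
shift units [ 0.06 -0.01  1.59]
turn units [ 0.02  0.02 -0.01]
```

Call:
move_arm(plan="0.06 0 0.4 0.02 0.02 0;0 0 0.45 0 0 0;0 0 0.4 0 0 0;0 0 0.2 0 0 0;0 0 0 0 0 0")

```text
t: 39.7
tcp_pos: [0.4952, 0.3153, 0.0231]
tcp_rot: [-3.128, 0.292, -0.002]
ft_force: [-0.4, 0.5, -0.7]
opening: 0.037
```

Call:
move_arm(plan="-0.1 -0.15 0.1 0 0 0;0 0 0 0 0 0;0 0 0 0 0 0")

```text
t: 40.08
tcp_pos: [0.4919, 0.3265, 0.0188]
tcp_rot: [-3.125, 0.292, -0.005]
ft_force: [-0.8, -0.1, -0.3]
opening: 0.0368
```

Call:
move_arm(plan="0 0 0 0 0 0;0 0 0 0 0 0;0 0 0 0 0 0;0 0 0 0 0 0;0 0 0 0 0 0;0 0 0 0 0 0;0 0 -0.4 0 0 0;0 0 -0.8 0 0 0;0 0 -0.8 0 0 0", hand=-1)

```text
t: 41.2
tcp_pos: [0.4898, 0.325, 0.1391]
tcp_rot: [3.126, -0.292, -0.0]
ft_force: [0.4, 0.5, 0.1]
opening: 0.0879
```

```bash
python3 - <<'E'
from h import *
go([.4512,-.3248,.16],np.pi/2)
E
```

```text
t 41.2 pos [0.4898 0.325  0.1391] x [ 0.983 -0.186  0.   ] z [-0.    -0.002 -1.   ] open 0.0879 F [0.4 0.5 0.1]
shift units [ 1.38 10.76 -0.32]
turn units [ 0.01 -0.01  9.23]
```

Call:
move_arm(plan="0.1 0.9 -0.1 0 0 0;0.1 0.9 -0.1 0 0 0;0.1 0.9 0 0 0 0;0.1 0.9 0 0 0 0;0.1 0.9 0 0 0 0;0.1 0.9 0 0 0 0;0.1 0.9 0 0 0 0;0 0.3 0 0 0 0")

```text
t: 42.2
tcp_pos: [0.4604, -0.0806, 0.1553]
tcp_rot: [-3.123, 0.285, -0.015]
ft_force: [0.0, 0.8, -0.5]
opening: 0.0874
```

```bash
python3 - <<'E'
from h import *
p=cam('top'); q=cam('scene')
t1=lambda x,y,z: ray(p,x/7+385-.43,y/7+240-.43,z)
t2=lambda x,y,z: ray(q,(x-385)/7+95-.43,y/6.48+226-.43,z)
C=np.array([.4510,-.3248,.026]); A=lambda P:np.arctan2(P[1]-C[1],P[0]-C[0])
for m,x,y,g in[(0,272,75,t1),(10,318,178,t1),(15,305,232,t1),(20,265,270,t1),(25,210,287,t1),(30,157,262,t1)]:
    P=g(x,y,.026); print(m,'r',np.hypot(*(P-C)[:2]).round(4),'phi0',(A(P)+m*.1).round(3))
for m,x,y in[(1,497,242),(2,444,227),(3,422,188),(4,430,144),(5,466,100),(6,660,210)]:
    P=t2(x,y,.026); print('sc',m,'r',np.hypot(*(P-C)[:2]).round(4),'ang',A(P).round(3))
print('bar top ends', [t1(x,y,.064).round(4) for x,y in((290,108),(268,132),(172,222),(180,240))])
B=[t2(x,y,.064).round(4) for x,y in((470,140),(508,85),(560,15),(580,25))]; print(B)
im=p['color'][:,:,::-1]
a=cv2.resize(im[150:300,60:440],None,fx=2.1,fy=2.1,interpolation=cv2.INTER_CUBIC)
b=np.hstack([cv2.resize(im[240:290,385:435],(275,275),interpolation=cv2.INTER_CUBIC),cv2.resize(q['color'][222:282,90:150,::-1],(275,275),interpolation=cv2.INTER_CUBIC),cv2.resize(q['color'][120:200,340:420,::-1],(248,275),interpolation=cv2.INTER_CUBIC)])
cv2.imwrite('pics/v1.png',np.vstack([a[:,:798],b[:,:798]]))
go([.4512,-.3248,.16],np.pi/2)
E
```

```text
0 r 0.0409 phi0 -0.711
10 r 0.04 phi0 -0.657
15 r 0.0403 phi0 -0.622
20 r 0.039 phi0 -0.596
25 r 0.0386 phi0 -0.6
30 r 0.0338 phi0 5.663
sc 1 r 0.0378 ang -0.708
sc 2 r 0.0398 ang -1.18
sc 3 r 0.0393 ang -1.676
sc 4 r 0.0395 ang -2.15
sc 5 r 0.0406 ang -2.641
sc 6 r 0.0439 ang 0.479
bar top ends [array([ 0.4694, -0.3438,  0.064 ]), array([ 0.4619, -0.3362,  0.064 ]), array([ 0.4338, -0.3036,  0.064 ]), array([ 0.4281, -0.3058,  0.064 ])]
[array([ 0.4713, -0.344 ,  0.064 ]), array([ 0.4539, -0.3294,  0.064 ]), array([ 0.4313, -0.3091,  0.064 ]), array([ 0.4385, -0.305 ,  0.064 ])]
t 42.3 pos [ 0.4605 -0.0796  0.1552] x [ 0.983 -0.181  0.008] z [ 0.01   0.005 -1.   ] open 0.088 F [-0.7 -0.2  1. ]
shift units [ 0.59  4.05 -0.1 ]
turn units [-0.08 -0.02  9.26]
```

View pics/v1.png

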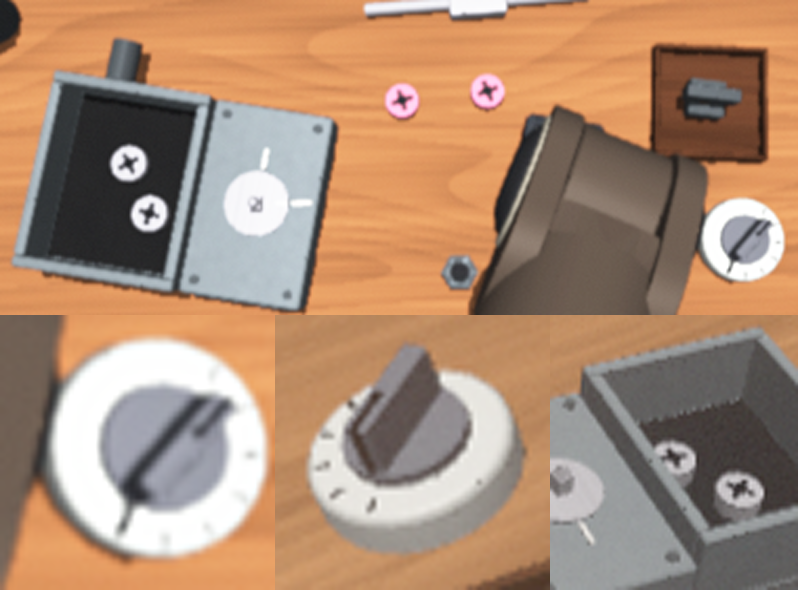

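```bash
python3 - <<'E'
from h import *
from scipy.optimize import least_squares
p=cam('top'); q=cam('scene')
t1=lambda x,y,z: ray(p,x/7+385-.43,y/7+240-.43,z)
t2=lambda x,y,z: ray(q,(x-385)/7+95-.43,y/6.48+226-.43,z)
T=[(m,t1(x,y,.026)) for m,x,y in[(0,272,75),(10,318,178),(15,305,232),(20,265,270),(25,210,287)]]
S=[(m,t2(x,y,.026)) for m,x,y in[(0,497,242),(5,444,227),(10,422,188),(15,430,144),(20,466,100)]]
S2=[(m+5,P) for m,P in S]
def fit(D):
    f=lambda v:np.concatenate([[v[0]+v[3]*np.cos(v[2]-.1*m)-P[0],v[1]+v[3]*np.sin(v[2]-.1*m)-P[1]] for m,P in D])
    r=least_squares(f,[.451,-.325,-.65,.04]); print(r.x.round(4),'rms',np.sqrt(np.mean(r.fun**2)).round(5))
fit(T);fit(S);fit(S2)
st();print(np.round(robot.state()['joint_positions'],3)); go([.4512,-.3248,.16],.78)
E
```

```text
[ 0.4514 -0.3272 -0.6657  0.0385] rms 0.0004
[ 0.4498 -0.3261 -0.6496  0.0383] rms 0.00045
[ 0.4498 -0.3261 -0.1496  0.0383] rms 0.00045
t 42.4 pos [ 0.4611 -0.0766  0.1549] x [ 0.984 -0.177  0.008] z [ 0.009  0.006 -1.   ] open 0.0877 F [-0.3  0.4  0.8]
[-0.807  0.271  1.053  2.063 -0.298  0.955  0.225]
t 42.4 pos [ 0.4611 -0.0766  0.1549] x [ 0.984 -0.177  0.008] z [ 0.009  0.006 -1.   ] open 0.0877 F [-0.3  0.4  0.8]
shift units [ 0.57  4.1  -0.11]
turn units [-0.02 -0.07 -6.38]
```

Call:
move_arm(plan="0.13 0.85 0 0 0 0;0.13 0.85 0 0 0 0;0.13 0.85 0 0 0 0;0.13 0.85 0 0 0 0;0.05 0.6 0 0 0 0;0 0 0 0 0 -0.9;0 0 0 0 0 -0.9;0 0 0 0 0 -0.9;0 0 0 0 0 -0.9;0 0 0 0 0 -0.9")

```text
t: 43.65
tcp_pos: [0.4664, -0.306, 0.1488]
tcp_rot: [-3.014, -0.855, -0.009]
ft_force: [-0.3, 0.6, 0.6]
opening: 0.088
```

```bash
python3 - <<'E'
from h import *
go([.4508,-.326,.12],.78);print(np.round(robot.state()['joint_positions'],3))
E
```

```text
t 43.65 pos [ 0.4664 -0.306   0.1488] x [0.851 0.525 0.008] z [ 0.003  0.01  -1.   ] open 0.088 F [-0.3  0.6  0.6]
shift units [-0.4   0.15  0.48]
turn units [-0.04 -0.06 -1.52]
[-0.072  0.413  0.759  1.849 -0.343  1.016  1.383]
```

Call:
move_arm(plan="-0.2 0.08 0 -0.04 -0.06 -0.8;-0.2 0.08 0 0 0 -0.7;0 0 0.4 0 0 0;0 0 0 0 0 0")

```text
t: 44.15
tcp_pos: [0.4576, -0.3203, 0.1231]
tcp_rot: [-2.892, -1.222, 0.001]
ft_force: [0.3, -0.1, -0.2]
opening: 0.0879
```

```bash
python3 - <<'E'
from h import *
go([.4508,-.326,.06],.78);print(np.round(robot.state()['joint_positions'],3))
E
```

```text
t 44.15 pos [ 0.4576 -0.3203  0.1231] x [0.697 0.717 0.   ] z [-0.001  0.002 -1.   ] open 0.0879 F [ 0.3 -0.1 -0.2]
shift units [-0.15 -0.01  1.05]
turn units [-0.02 -0.    0.13]
[ 0.008  0.433  0.685  1.871 -0.332  0.956  1.642]
```

Call:
move_arm(plan="-0.15 0 0.3 0 0 0.13;0 0 0.4 0 0 0;0 0 0.3 0 0 0;0 0 0 0 0 0")

```text
t: 44.65
tcp_pos: [0.4523, -0.3258, 0.0606]
tcp_rot: [-2.904, -1.194, 0.001]
ft_force: [0.5, 0.5, 0.3]
opening: 0.0877
```

```bash
python3 - <<'E'
from h import *
go([.4508,-.326,.014],.78)
E
```

```text
t 44.65 pos [ 0.4523 -0.3258  0.0606] x [0.711 0.703 0.   ] z [-0.001  0.001 -1.   ] open 0.0877 F [0.5 0.5 0.3]
shift units [-0.02 -0.01  0.78]
turn units [-0.01 -0.    0.  ]
```

Call:
move_arm(plan="-0.02 -0.01 0.3 0 0 0;0 0 0.25 0 0 0;0 0 0.12 0 0 0;0 0 0.06 0 0 0;0 0 0 0 0 0")

```text
t: 45.28
tcp_pos: [0.4515, -0.3269, 0.0146]
tcp_rot: [-2.905, -1.194, -0.001]
ft_force: [-0.6, -0.6, 0.3]
opening: 0.088
```

Call:
move_arm(plan="0 0 0 0 0 0;0 0 0 0 0 0;0 0 0 0 0 0;0 0 0 0 0 0;0 0 0 0 0 0;0 0 0 0 0 0;0 0 0 0 0 0;0 0 0 0 0 0;0 0 0 0 0 0;0 0 0 0 0 0", hand=1)

```text
t: 46.52
tcp_pos: [0.4518, -0.3278, 0.0158]
tcp_rot: [2.905, 1.194, 0.002]
ft_force: [-0.6, -0.4, 0.3]
opening: 0.0119
```

```bash
python3 - <<'E'
from h import *
go([.4508,-.326,.014],.78); print(np.round(robot.state()['ft_torque'],2))
E
```

```text
t 46.52 pos [ 0.4518 -0.3278  0.0158] x [0.711 0.703 0.001] z [ 0.002 -0.001 -1.   ] open 0.0119 F [-0.6 -0.4  0.3]
shift units [ 0.01 -0.03  0.03]
turn units [ 0.01 -0.   -0.  ]
[-0.15  0.01  0.09]
```

Call:
move_arm(plan="0 0 0 0 0 0.7;0 0 0 0 0 0.7;0 0 0 0 0 0.7;0 0 0 0 0 0.7;0 0 0 0 0 0.7;0 0 0 0 0 0.7;0 0 0 0 0 0.7")

```text
t: 47.4
tcp_pos: [0.4507, -0.3283, 0.0158]
tcp_rot: [3.141, 0.034, 0.001]
ft_force: [-1.3, 0.5, 1.3]
opening: 0.0117
```

```bash
python3 - <<'E'
from h import *
s,M=st(); print('yaw',np.arctan2(M[1,0],M[0,0]),np.round(s['ft_torque'],2)); go([.4515,-.327,.0155])
E
```

```text
t 47.4 pos [ 0.4507 -0.3283  0.0158] x [1.    0.022 0.001] z [ 0.001 -0.001 -1.   ] open 0.0117 F [-1.3  0.5  1.3]
yaw 0.02157236221206057 [-0.13  0.32  0.07]
t 47.4 pos [ 0.4507 -0.3283  0.0158] x [1.    0.022 0.001] z [ 0.001 -0.001 -1.   ] open 0.0117 F [-1.3  0.5  1.3]
shift units [ 0.01 -0.02  0.  ]
```

Smooth. Continue.

Call:
move_arm(plan="0 0 0 0 0 0.7;0 0 0 0 0 0.7;0 0 0 0 0 0.7;0 0 0 0 0 0.7;0 0 0 0 0 0.7;0 0 0 0 0 0.7;0 0 0 0 0 0.7;0 0 0 0 0 0.7;0 0 0 0 0 0.7;0 0 0 0 0 0.7")

```text
t: 48.65
tcp_pos: [0.4493, -0.3275, 0.0158]
tcp_rot: [2.709, -1.591, -0.003]
ft_force: [-1.0, 0.4, 1.2]
opening: 0.0122
```

```bash
python3 - <<'E'
from h import *
s,M=st(); print('yaw',np.arctan2(M[1,0],M[0,0]),np.round(s['ft_torque'],2)); go([.451,-.3275,.0155]);print(np.round(s['joint_positions'],2))
E
```

```text
t 48.65 pos [ 0.4493 -0.3275  0.0158] x [ 0.487 -0.873 -0.001] z [-0.002  0.    -1.   ] open 0.0122 F [-1.   0.4  1.2]
yaw -1.0620075029461247 [-0.1   0.47  0.08]
t 48.65 pos [ 0.4493 -0.3275  0.0158] x [ 0.487 -0.873 -0.001] z [-0.002  0.    -1.   ] open 0.0122 F [-1.   0.4  1.2]
shift units [ 0.01 -0.03  0.01]
[-0.18  0.78  1.06  1.97 -0.87  0.93  0.27]
```

Call:
move_arm(plan="0 0 0 0 0 0.7;0 0 0 0 0 0.7;0 0 0 0 0 0.7;0 0 0 0 0 0.7;0 0 0 0 0 0.7;0 0 0 0 0 0.7;0 0 0 0 0 0.7;0 0 0 0 0 0.7;0 0 0 0 0 0.7;0 0 0 0 0 0.7")

```text
t: 49.9
tcp_pos: [0.4492, -0.3259, 0.0158]
tcp_rot: [1.502, -2.757, -0.006]
ft_force: [0.2, 0.2, 1.8]
opening: 0.0121
```

```bash
python3 - <<'E'
from h import *
s,M=st(); print('yaw',np.arctan2(M[1,0],M[0,0]),np.round(s['ft_torque'],2)); go([.451,-.3275,.0155]);print(np.round(s['joint_positions'],2))
E
```

```text
t 49.9 pos [ 0.4492 -0.3259  0.0158] x [-0.542 -0.84  -0.   ] z [-0.004  0.003 -1.   ] open 0.0121 F [0.2 0.2 1.8]
yaw -2.1436778359654958 [0.06 0.31 0.11]
t 49.9 pos [ 0.4492 -0.3259  0.0158] x [-0.542 -0.84  -0.   ] z [-0.004  0.003 -1.   ] open 0.0121 F [0.2 0.2 1.8]
shift units [ 0.01 -0.04  0.01]
[-0.24  0.89  1.2   1.97 -1.    1.05 -0.7 ]
```

Call:
move_arm(plan="0 0 0 0 0 0.5;0 0 0 0 0 0.5;0 0 0 0 0 0.4;0 0 0 0 0 0;0 0 0 0 0 0")

```text
t: 50.52
tcp_pos: [0.4494, -0.3257, 0.0159]
tcp_rot: [1.198, -2.902, -0.007]
ft_force: [-1.5, -0.7, 2.0]
opening: 0.0119
```

```bash
python3 - <<'E'
from h import *
s,M=st(); print('yaw',np.arctan2(M[1,0],M[0,0]),np.round(s['ft_torque'],2)); go([.451,-.3275,.0155]);print(np.round(s['joint_positions'],2))
E
```

```text
t 50.52 pos [ 0.4494 -0.3257  0.0159] x [-0.709 -0.705  0.001] z [-0.004  0.003 -1.   ] open 0.0119 F [-1.5 -0.7  2. ]
yaw -2.3587714030264673 [-0.03  0.29 -0.08]
t 50.52 pos [ 0.4494 -0.3257  0.0159] x [-0.709 -0.705  0.001] z [-0.004  0.003 -1.   ] open 0.0119 F [-1.5 -0.7  2. ]
shift units [ 0.   -0.04  0.01]
[-0.24  0.9   1.21  1.97 -1.    1.06 -0.91]
```

Call:
move_arm(plan="0 0 0 0 0 -0.7;0 0 0 0 0 -0.7;0 0 0 0 0 -0.7;0 0 0 0 0 -0.7;0 0 0 0 0 -0.7;0 0 0 0 0 -0.7;0 0 0 0 0 -0.7;0 0 0 0 0 -0.7;0 0 0 0 0 -0.7;0 0 0 0 0 -0.7")

```text
t: 51.78
tcp_pos: [0.4491, -0.3273, 0.0158]
tcp_rot: [2.531, -1.856, -0.004]
ft_force: [-1.0, -0.7, -0.3]
opening: 0.0116
```

Call:
move_arm(plan="0 0 0 0 0 -0.7;0 0 0 0 0 -0.7;0 0 0 0 0 -0.7;0 0 0 0 0 -0.7;0 0 0 0 0 -0.7;0 0 0 0 0 -0.7;0 0 0 0 0 -0.7;0 0 0 0 0 -0.7;0 0 0 0 0 -0.5;0 0 0 0 0 0")

```text
t: 53.02
tcp_pos: [0.4502, -0.3283, 0.0158]
tcp_rot: [3.101, -0.486, -0.0]
ft_force: [-0.0, -0.5, -1.0]
opening: 0.0118
```

```bash
python3 - <<'E'
from h import *
s,M=st(); print('yaw',np.arctan2(M[1,0],M[0,0]),np.round(s['ft_torque'],2)); go([.451,-.3275,.0155],-.089);print(np.round(s['joint_positions'],2))
E
```

```text
t 53.02 pos [ 0.4502 -0.3283  0.0158] x [ 0.952 -0.306  0.   ] z [-0.    -0.002 -1.   ] open 0.0118 F [-0.  -0.5 -1. ]
yaw -0.31093786120547806 [-0.16  0.14  0.04]
t 53.02 pos [ 0.4502 -0.3283  0.0158] x [ 0.952 -0.306  0.   ] z [-0.    -0.002 -1.   ] open 0.0118 F [-0.  -0.5 -1. ]
shift units [ 0.01 -0.02  0.  ]
turn units [ 0.01  0.   -1.48]
[ 0.    0.63  0.74  1.96 -0.59  0.78  0.78]
```

Call:
move_arm(plan="0 0 0 0 0 -0.6;0 0 0 0 0 -0.6;0 0 0 0 0 -0.1;0 0 0 0 0 0")

```text
t: 53.52
tcp_pos: [0.4505, -0.3283, 0.0158]
tcp_rot: [3.134, -0.184, 0.0]
ft_force: [-0.4, 1.0, -0.1]
opening: 0.0123
```

```bash
python3 - <<'E'
from h import *
s,M=st(); print('yaw',np.arctan2(M[1,0],M[0,0]),np.round(s['ft_torque'],2)); go([.451,-.3275,.0155],-.089)
E
```

```text
t 53.52 pos [ 0.4505 -0.3283  0.0158] x [ 0.993 -0.117  0.   ] z [ 0.    -0.002 -1.   ] open 0.0123 F [-0.4  1.  -0.1]
yaw -0.117366356891955 [-0.08  0.04  0.04]
t 53.52 pos [ 0.4505 -0.3283  0.0158] x [ 0.993 -0.117  0.   ] z [ 0.    -0.002 -1.   ] open 0.0123 F [-0.4  1.  -0.1]
shift units [ 0.01 -0.01  0.01]
turn units [ 0.01 -0.   -0.19]
```

Call:
move_arm(plan="0 0 0 0 0 -0.19;0 0 0 0 0 0")

```text
t: 53.78
tcp_pos: [0.4505, -0.3283, 0.0158]
tcp_rot: [3.136, -0.139, 0.0]
ft_force: [-0.0, 0.2, 0.5]
opening: 0.012
```

Call:
move_arm(plan="0 0 0 0 0 0;0 0 0 0 0 0;0 0 0 0 0 0;0 0 0 0 0 0;0 0 0 0 0 0;0 0 0 0 0 0;0 0 0 0 0 0;0 0 -0.4 0 0 0;0 0 -0.8 0 0 0;0 0 -0.8 0 0 0", hand=-1)

```text
t: 55.02
tcp_pos: [0.4485, -0.3263, 0.1353]
tcp_rot: [-3.138, 0.141, 0.012]
ft_force: [1.0, 0.8, -0.2]
opening: 0.0877
```

Call:
move_arm(plan="0 -0.8 -0.3 0 0 0;0 -0.9 0 0 0 0;0 -0.9 0 0 0 0;0 -0.9 0 0 0 0;0 -0.9 0 0 0 0;0 0 0 0 0 0")

```text
t: 55.78
tcp_pos: [0.4755, -0.0577, 0.1578]
tcp_rot: [3.137, -0.144, 0.003]
ft_force: [-0.4, -0.4, 0.8]
opening: 0.0883
```

```bash
python3 - <<'E'
from h import *
st()
p=cam('top'); q=cam('scene'); im=p['color'][:,:,::-1]
a=np.hstack([cv2.resize(im[240:290,385:435],(400,400),interpolation=cv2.INTER_CUBIC),cv2.resize(q['color'][226:276,95:145,::-1],(400,400),interpolation=cv2.INTER_CUBIC)])
b=cv2.resize(im[160:300,60:440],None,fx=.53,fy=.53)
cv2.imwrite('pics/v2.png',a)
E
```

```text
t 55.77 pos [ 0.4755 -0.0577  0.1578] x [ 0.996 -0.092  0.002] z [ 0.002 -0.001 -1.   ] open 0.0883 F [-0.4 -0.4  0.8]
```

View pics/v2.png

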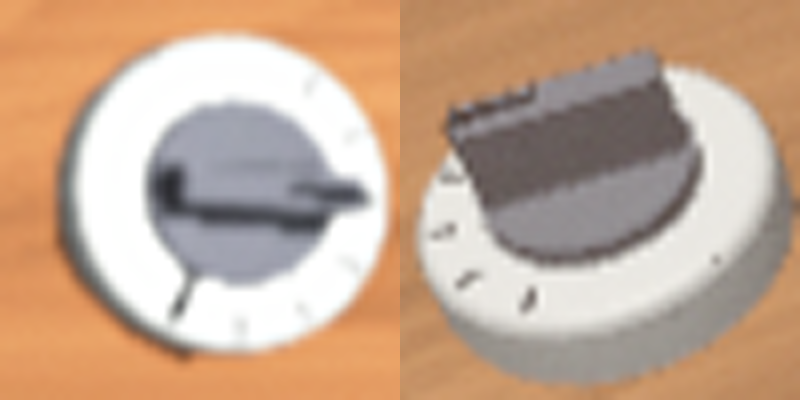

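```bash
python3 - <<'E'
from h import *
from scipy.optimize import least_squares
p=cam('top'); q=cam('scene')
g=lambda x,y,z: ray(p,x/8+385-.44,y/8+240-.44,z)
h=lambda x,y,z: ray(q,(x-400)/8+95-.44,y/8+226-.44,z)
for n,D in(('top',[(m,g(x,y,.026)) for m,x,y in[(0,312,85),(5,350,135),(15,348,263),(20,305,310),(25,240,325)]]),('scene',[(m,h(x,y,.026)) for m,x,y in[(0,530,300),(5,468,280),(10,440,232),(15,452,178)]])):
    f=lambda v:np.concatenate([[v[0]+v[3]*np.cos(v[2]-.1*m)-P[0],v[1]+v[3]*np.sin(v[2]-.1*m)-P[1]] for m,P in D])
    r=least_squares(f,[.451,-.325,-.65,.04]); print(n,r.x.round(4),np.sqrt(np.mean(r.fun**2)).round(5))
A=lambda a,b:np.arctan2((b-a)[1],(b-a)[0])
a,b=h(656,66,.064),h(455,120,.064); print('scene bar',a.round(4),b.round(4),A(a,b))
# project expected bar top corners for bar angle -1.66 in both crops
for ang in(-1.56,-1.66,-1.76):
    u=np.array([np.cos(ang),np.sin(ang),0]); v=np.array([-u[1],u[0],0]); C=np.array([.4505,-.3265,.064])
    P=[C+i*.026*u+j*.006*v for i,j in((1,1),(1,-1),(-1,-1),(-1,1))]
    print(ang,'top',[((proj(p,w)-[385,240]+.44)*8).round().astype(int).tolist() for w in P],'scene',[((proj(q,w)-[95,226]+.44)*8+[400,0]).round().astype(int).tolist() for w in P])
for k in('key','tray'): print(k,[(np.round(d['bbox']).astype(int).tolist(),round(d['conf'],2)) for d in robot.search_frame(p,k)])
print('die',[(np.round(d['bbox']).astype(int).tolist(),round(d['conf'],2)) for d in robot.search_frame(p,'die1')])
E
```

```text
top [ 0.4519 -0.3274 -0.6627  0.0386] 0.00041
scene [ 0.4502 -0.3261 -0.6541  0.0382] 0.00034
scene bar [ 0.4548 -0.3006  0.064 ] [ 0.4485 -0.3495  0.064 ] -1.699530662123393
-1.56 top [[365, 168], [368, 211], [184, 217], [181, 174]] scene [[450, 146], [439, 115], [646, 39], [658, 69]]
-1.66 top [[367, 177], [366, 220], [182, 207], [183, 164]] scene [[446, 140], [440, 107], [650, 45], [658, 77]]
-1.76 top [[369, 187], [363, 229], [180, 198], [186, 155]] scene [[443, 133], [442, 99], [654, 51], [656, 85]]
key [([382, 186, 412, 210], 0.64)]
tray [([370, 168, 426, 228], 0.95), ([403, 250, 432, 279], 0.56)]
die [([120, 244, 144, 258], 0.62), ([283, 181, 298, 206], 0.59), ([244, 191, 259, 203], 0.56), ([111, 219, 132, 238], 0.54)]
```

```bash
python3 -c "
from h import *
st(); print(robot.close_job())"
```

```text
t 56.12 pos [ 0.475  -0.0639  0.1581] x [ 0.995 -0.102  0.002] z [ 0.002 -0.003 -1.   ] open 0.0881 F [0.1 0.6 0.7]
the job is handed in; nothing more can be done
None
```

I carried out every step of the task and handed the job in at 56 s of the 210 s. The hand-in gave no verdict, so the result rests on the checks below.

- **Gate:** The key went fully down on the shaft and I turned it clockwise until the torque rose at the stop. Afterwards the moving white mark lay on the "shut" line.
- **Key:** It stands in the wooden tray, seen in the picture and found again by the detector at the end.
- **Dies:** Two white dies were present and both lie in the tub. I found no others, and left the two pink look-alikes alone.
- **Timer:** By wrist angle I wound it to about 3.27 rad, past the 30 mark, then back to about 1.00 rad. One of my last camera checks read about 1.04 rad. Both are within 0.9 to 1.1.
- **Nuts and tap wrench:** I never touched them. I did not measure them again at the end.

**Fingertip mismatch:** The fingertips sit about 30 mm higher than the stated tool frame gives. My first attempts closed on air: two on the key and one on a die. In the first key attempt I may also have lifted before the fingers had closed. Neither the key nor the die moved, and I allowed for the offset from then on.

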